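# Slide the stray candlestick to its twin and open the candle box

## Task

One of the two brass candlesticks has been left just off the end of the bamboo candle box, where the sliding lid would run into it. Without gripping or lifting anything, gently push that candlestick low down with the fingers so that it slides upright, without rocking, over to its twin until the gap between their feet is no more than about 3 cm; then push the box lid by its finger strip until it is fully open, so that the spare candles can be taken out. Leave the twin and the other ornaments where they are, and do not let the candlestick and the box or its lid knock together.

Things in the scene. Friction and masses are not known exactly. Their poses are not given: they have to be found in the camera images.
- candlestick: the stray candlestick, off the lid's end of the box; loose, 0.3 to 0.65 kg, 273 mm tall, round: drum foot 76 mm across with an upright edge 0 to 20 mm high, above it a stem 15 to 17 mm thick (knop 22 mm at mid-height), holder 26 mm across at 204 to 228 mm, candle 21 mm. Origin: centre of the foot's underside, z up. Slides when pushed at the foot; rocks if the gripper leans on stem or holder
- twin: its twin, exactly alike, standing alone to the robot's right; loose, to be left where it is. Origin: centre of the underside of the foot
- box: bamboo candle box, fixed, 120 mm (its x) by 220 mm (its y) by 62 mm tall; origin: centre of its underside, z up. The lid slides out over the end at its -y, 110 mm from the origin; it is 104 mm wide, its underside 49.5 mm and top 56.5 mm above the sideboard (5.5 mm below the tops of the long sides), and sticks out up to 120 mm when open
- box_lid (a joint): how far the lid has slid open, in m: 0 shut, 0.12 fully open against its stop; it slides along the box's -y, takes about 1 to 2 N to move and stays where it is left
- lid_strip (a point): centre of the top of the finger strip, a raised bamboo bar across the lid near its leading end: 64 mm long (box x), 12 mm wide (box y), 16 mm high above the lid, its top 72.5 mm above the sideboard. Pushed on its +y side towards the box's -y; moves with the lid
- ashtray: square glass ashtray with keys in it, 110 mm by 110 mm by 32 mm tall, loose, to be left alone; origin at the centre of its underside
- pencil_cup: red plastic pencil cup, 78 mm across at the rim and 100 mm tall, with pencils to 195 mm, loose, to be left alone; origin at the centre of its underside
- hedgehog: ceramic hedgehog, about 85 mm across and 65 mm tall with its snout reaching 69 mm to its own -x, loose, to be left alone; origin at the centre of its underside
- desk_lamp: chrome desk lamp, fixed, far to the robot's left: base 150 mm across, arm and shade up to 320 mm high; origin at the centre of its base; its arm reaches about 230 mm to its own +x

How it is judged (in metres and radians):
On the way, in this order (a step that is already met when the one before it is completed fails the run):
1. the candlestick stands upright and still beside its twin, feet no more than 36 mm apart, with the lid still shut (within 20 mm) (horizontal distance between candlestick and twin below 0.112 m and angle between candlestick's own z axis and vertical below 0.05 rad and linear speed of candlestick below 0.02 m/s and value of joint box_lid below 0.02 m), for 0.2 s.
2. the lid is fully open (within 10 mm of its stop) (value of joint box_lid above 0.11 m), for 0.1 s.
At the end, for the whole second after the job is handed in: Both candlesticks stand upright (within 0.05 rad) and still on the sideboard with no more than 36 mm between their feet (centres at most 112 mm apart), the twin within 15 mm of where it was, and the lid is within 10 mm of fully open (horizontal distance between candlestick and twin below 0.112 m and angle between each of candlestick, twin's own z axis and vertical below 0.05 rad and height (world z) of candlestick below 0.005 m and linear speed of candlestick below 0.01 m/s and distance of twin from where it was at the start of the episode below 0.015 m and value of joint box_lid above 0.11 m); the robot touches nothing.
It fails at once if the candlestick is rocked or tipped by more than 0.12 rad, or lifted (its foot more than 10 mm above the sideboard) (angle between candlestick's own z axis and vertical above 0.12 rad or height (world z) of candlestick above 0.01 m).
It fails at once if the fingers push or hold the candlestick high up instead of low on its body (grasp point more than 100 mm above the sideboard) (contact force between the fingers and candlestick above 0.5 N and height (world z) of the grasp point above 0.1 m).
It fails at once if the candlestick (more than 20 N) or the box or lid (more than 25 N) is pushed hard or gripped (contact force between the fingers and candlestick above 20 N or contact force between the fingers and box above 25 N).
It fails at once if the candlestick and the box or its lid knock together (contact force between candlestick and box above 0.5 N).
It fails at once if the twin is moved by more than 15 mm or tipped, or the ashtray, pencil cup or hedgehog is moved by more than 15 mm (distance of any of twin, ashtray, pencil_cup, hedgehog from where it was at the start of the episode above 0.015 m or angle between twin's own z axis and vertical above 0.12 rad).
It also fails if it takes over 72 s, if anything falls off the work surface, if the arm or the gripper's body presses on something with over 40 N, if the wrist force passes 120 N, or if a joint passes its speed limit or range.

## Robot

A 6-joint arm with a two-finger parallel gripper is mounted at the origin on the work surface. World frame = base frame: x ahead of the robot, y to its left, z up, the work surface at z = 0. Lengths are in mm, angles in rad, forces in N, time in s.
With the tool pointing down it reaches from about 275 to 1000 mm from the base axis. Payload 8.4 kg.
Tool frame: the origin (TCP) lies at the very end of the fingers, on their centre line; the grasp point (between the pads) lies 19 mm behind it; z points along the fingers, y is the direction in which the jaws open and shut (so a half turn about z gives the same grasp; the last joint's range is limited). The gripper opens to 85 mm and grips with 20 to 120 N. Pads are 22 mm wide; open, the fingers measure 114 mm over their backs; the gripper's body (76 mm by 85 mm) begins 54 mm behind the grasp point. The pads swing forward as they close: fully open they stand 13 mm farther back than shut.
Start: joints at [1.292, 0.353, 1.633, -0, 1.155, -0.002], TCP at [170.798, 601.212, 203.381] pointing down, gripper open.
Joint ranges: [-2.63, 2.63], [-0.92, 2.1], [0.06, 2.66], [-1.3, 4.44], [0, 2.69], [-3.02, 3.02]. Speed limits (rad/s): [2.22, 2.22, 2.79, 3.14, 3.14, 3.14].

## Interface

Orientations are given as [roll, pitch, yaw] about the fixed x, y, z axes, in that order (R = Rz(yaw) Ry(pitch) Rx(roll)).
In Python, from rig import r gives the robot as it stands.
- The arm moves only by the tool move_arm, never from a script. Its argument "increments" is a list of rows, each an object of numbers: "tx", "ty", "tz": the shift along the tool's x, y, z in cm; "rx", "ry", "rz": the turn, a rotation vector about the tool's x, y, z in degrees; "gripper": the gripper's target within -1 to 1 (fully open at 1, half-way at 0, shut at -1). A call has 1 to 12 rows; each row shifts and turns the commanded pose from where the row before left it, along the tool's axes as they then stand; what a row does not reach is not made up. A row lasts 1/10 s, in which the tool goes at most 50 mm and 8.59 degrees, less where a joint would pass 70% of its speed; a pose out of reach is approached as far as the arm can. A call is refused whole if a number of a shift passes 5 or a number of a turn 8.59, either way. A call with a gripper value outside its range is refused whole. The fingers move at their own pace and stop on an object; "squeeze" is the grip in N (left out, the last holds). Time passes only in rows, so rows that do not move let the fingers close. It gives the time, the measured TCP pose, the force and the opening at its end, in the units of the state.
- r.sense(): the state, without advancing time (a new reading comes with each control period).
- r.grab_frame(name): name is "scene" or "top"; returns (picture, depth): 400x640x3 uint8, red, green, blue; 400x640 float32, mm along the optical axis (not along the pixel's ray), 0 where there is no reading.
- r.camera_model(name): a dict with "fx", "fy", "cx", "cy" (pixels), "R" (3x3) and "t" (3): a world point X has camera coordinates R X + t. Camera axes: x right, y down, z forward; pixel columns grow to the right and rows downward; lengths in mm; the calibration is good to about 2 mm. A picture is of the moment at which its call begins. camera_model takes no time and is no camera call.
- r.sign_off(): hands the job in, once; it reports no verdict.
Trained networks look in the newest picture that a camera, given by its name, has taken for a name from the list of things; names that differ only in an ending like _2 or _b are one class to them, and where a whole thing is asked for, a point or a joint stands for the part that bears it (a point fixed in the world has none). Each returns a list of dicts, best first, with "confidence" (0 to 1); they miss things now and then, are a little off and sometimes report something else, mostly with a low value. They report only what shows in the picture. A call takes as long as a camera call.
- r.cut_out(query, camera): "mask" (400x640 bool, what is visible of it) and "bbox" ([left, top, right, bottom] in pixels, round what is visible of it).
- r.place_of(query, camera): "location" ([row, column] in pixels: a listed point, or the origin of a listed thing).
The state is a dict: "clock": time; "qpos": joint angles; "qvel": joint speeds; "joint_efforts": joint torques, N m; "eef_pos": TCP position; "tcp_rot": TCP orientation; "contact_force": force on the tool from outside, world axes, zero at the start; "wrist_torque": the same for the moment, N m; "opening": opening from 0.0 (shut) to 1.0 (fully open).
Only numpy, scipy, OpenCV 4.12 (cv2) and the standard library are available. Lean on these libraries where they do the work, as an engineer would, in place of code of your own. Each camera call takes 0.05 s, during which the arm holds its last target. There are 200 camera calls.

## Working session

There is one attempt and no reset: what is moved stays moved. The work goes in short steps, Python scripts to look and compute and a tool call to move; the robot and the scene stay as the last step left them, time stands still between calls to the robot, and variables do not carry over. Pictures are saved under pics/ and viewed, about 8 in all and at most 12, crops included, and the job is handed in when it is done.

Besides the shell and the picture viewer there is one more tool, called after "Request:" as name(argument=value, ...) on one line, values as JSON. move_arm: Moves the arm, as the interface text tells. Its arguments: {"type":"object","properties":{"increments":{"type":"array","items":{"type":"object","properties":{"tx":{"type":"number"},"ty":{"type":"number"},"tz":{"type":"number"},"rx":{"type":"number"},"ry":{"type":"number"},"rz":{"type":"number"},"gripper":{"type":"number"}}}},"squeeze":{"type":"number"}},"required":["increments"]}

```bash
mkdir -p pics; ls; cat > h.py <<'E'
import numpy as np, cv2
from rig import r
def world(cam,D,rows,cols):
    m=r.camera_model(cam);z=D[rows,cols].astype(float)
    c=np.stack([(cols-m['cx'])/m['fx']*z,(rows-m['cy'])/m['fy']*z,z],-1)
    return (c-np.array(m['t']))@np.array(m['R'])
def ray(cam,row,col,h):
    m=r.camera_model(cam);R=np.array(m['R']);o=-R.T@np.array(m['t'])
    d=R.T@np.array([(col-m['cx'])/m['fx'],(row-m['cy'])/m['fy'],1]);return o+d*(h-o[2])/d[2]
E
python3 - <<'E'
from h import *
for c in('scene','top'):
    P,D=r.grab_frame(c);cv2.imwrite(f'pics/{c}0.png',P[...,::-1]);np.save(c+'.npy',D)
    m=r.camera_model(c);print(c,m['fx'],-np.array(m['R']).T@np.array(m['t']))
    for q in['candlestick','twin','box','lid_strip','ashtray','pencil_cup','hedgehog','desk_lamp']:
        for k in r.place_of(q,c)[:3]:
            h=72.5 if q=='lid_strip' else 0
            print(c,q,round(k['confidence'],2),np.round(k['location']),np.round(ray(c,*k['location'],h)))
print(r.sense())
E
```

```text
pics
scene 415.06944771286504 [1401.7082844 -515.2011236  961.3537872]
scene candlestick 0.89 [185. 290.] [409. 143.   0.]
scene twin 0.84 [279. 246.] [ 688. -209.    0.]
scene box 0.81 [212. 331.] [613. 173.   0.]
scene lid_strip 0.75 [184. 312.] [528. 157.  72.]
scene ashtray 0.81 [261. 179.] [ 505. -334.    0.]
scene pencil_cup 0.61 [310. 198.] [ 699. -364.    0.]
scene hedgehog 0.58 [250. 356.] [794. 124.   0.]
scene desk_lamp 0.76 [156. 383.] [482. 549.   0.]
top 503.49048709908817 [ 470.68908311   91.91862433 1485.74322315]
top candlestick 0.96 [280. 312.] [413. 132.   0.]
top twin 0.63 [182. 427.] [ 704. -209.    0.]
top box 0.81 [211. 297.] [613. 177.   0.]
top lid_strip 0.83 [236. 306.] [538. 147.  72.]
top pencil_cup 0.83 [181. 480.] [ 707. -368.    0.]
top hedgehog 0.64 [145. 318.] [813. 118.   0.]
top desk_lamp 0.68 [254. 174.] [486. 538.   0.]
{'clock': 0.9, 'qpos': array([ 1.29162033e+00,  3.52978053e-01,  1.63342707e+00,  1.42948792e-06,
        1.15525453e+00, -2.38960608e-03]), 'qvel': array([ 9.66776454e-04,  1.21216002e-04,  6.11767621e-04,  9.32273237e-06,
       -1.11749299e-03, -7.39001246e-05]), 'joint_efforts': array([ 1.12267026e-04, -6.05160856e+01, -3.42437017e+01,  6.62750972e-05,
        1.33542097e-03,  1.93802163e-05]), 'eef_pos': array([170.77529727, 601.18178637, 203.38308079]), 'tcp_rot': array([-3.14152566e+00, -1.46789759e-06,  2.86480568e+00]), 'contact_force': array([ 0.0878227 ,  0.39571649, -0.51771635]), 'wrist_torque': array([ 0.02361258, -0.03204919,  0.01471199]), 'opening': 1.0010077907271249}
```

View pics/top0.png

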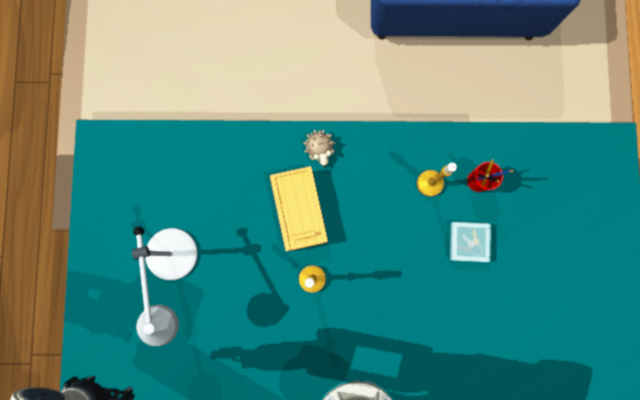

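View pics/scene0.png

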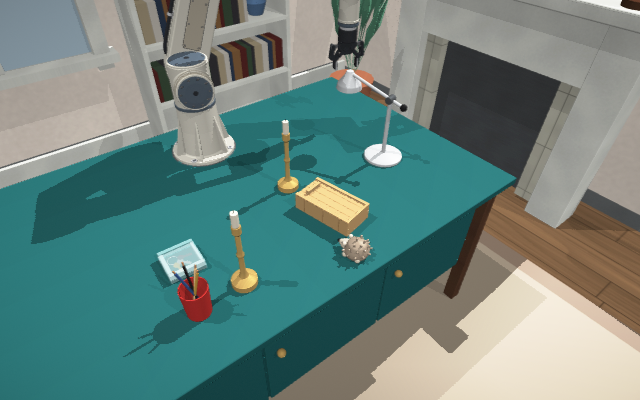

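```bash
python3 - <<'E'
from h import *
for c in('scene','top'):
    D=np.load(c+'.npy')
    for q,lo,hi in[('candlestick',14,26),('twin',14,26),('box',57,67),('ashtray',10,40),('pencil_cup',90,110),('hedgehog',5,70),('lid_strip',68,78)]:
        r.cut_out  # masks
        ks=r.cut_out(q,c)
        for k in ks[:2]:
            rr,cc=np.nonzero(k['mask']&(D>0));W=world(c,D,rr,cc);s=W[(W[:,2]>lo)&(W[:,2]<hi)]
            if len(s)<5: print(c,q,'few',len(rr));continue
            (ctr,sz,a)=cv2.minAreaRect(s[:,:2].astype(np.float32))
            (e,rad)=cv2.minEnclosingCircle(s[:,:2].astype(np.float32))
            print(c,q,round(k['confidence'],2),len(s),'rect',np.round(ctr),np.round(sz),round(a,1),'circ',np.round(e),round(rad),'med z',round(np.median(s[:,2])))
E
```

```text
scene candlestick 0.91 84 rect [424. 129.] [62. 73.] 0.5 circ [416. 129.] 39 med z 21
scene candlestick 0.31 86 rect [801.  97.] [103.  60.] 25.0 circ [795. 109.] 52 med z 21
scene twin 0.78 185 rect [ 698. -218.] [72. 72.] 4.5 circ [ 698. -217.] 38 med z 22
scene twin 0.59 95 rect [418. 129.] [75. 69.] 68.6 circ [416. 129.] 39 med z 22
scene box 0.56 1063 rect [615. 172.] [221. 126.] 12.4 circ [616. 171.] 123 med z 60
scene ashtray 0.94 1157 rect [ 522. -329.] [110. 116.] 87.3 circ [ 526. -329.] 75 med z 21
scene pencil_cup 0.56 240 rect [ 706. -363.] [76. 77.] 42.3 circ [ 705. -363.] 41 med z 98
scene lid_strip 0.97 54 rect [537. 153.] [15. 66.] 11.2 circ [540. 154.] 33 med z 73
top candlestick 0.63 255 rect [416. 131.] [73. 73.] 45.7 circ [416. 131.] 38 med z 22
top twin 0.55 228 rect [ 697. -214.] [74. 73.] 35.4 circ [ 698. -215.] 39 med z 22
top box 0.77 1341 rect [617. 171.] [220. 120.] 12.8 circ [617. 170.] 122 med z 60
top ashtray 0.69 1231 rect [ 525. -328.] [111. 110.] 87.7 circ [ 524. -328.] 75 med z 23
top pencil_cup 0.59 139 rect [ 707. -361.] [74. 78.] 26.4 circ [ 706. -362.] 40 med z 97
top hedgehog 0.68 657 rect [804. 112.] [88. 87.] 60.1 circ [797. 114.] 55 med z 43
top lid_strip 0.55 83 rect [538. 153.] [12. 64.] 12.5 circ [540. 153.] 32 med z 72
```

The top view shows the stray candlestick at px (312,280) off the lid end of the box (298,208), and the twin at (430,183). The lamp head is at (157,325), between the gripper and the work area. The scene view agrees. I'll measure how the lamp restricts the arm.

```bash
cat >> h.py <<'E'
from scipy.spatial.transform import Rotation as Ro
def cur():
    s=r.sense();return np.array(s['eef_pos']),Ro.from_euler('xyz',s['tcp_rot'])
def target(heading,tilt): # tool -x along heading (deg); body leans back by tilt
    return Ro.from_euler('z',heading+180,degrees=True)*Ro.from_euler('x',180,degrees=True)*Ro.from_euler('y',-tilt,degrees=True)
def delta(p,Rt=None,frm=None):
    p0,R0=frm or cur()
    print('shift in present tool axes, cm',np.round(R0.inv().apply(np.array(p)-p0)/10,2),
      'turn deg',None if Rt is None else np.round((R0.inv()*Rt).as_rotvec(degrees=True),2))
E
python3 - <<'E'
from h import *
D=np.load('top.npy');rr,cc=np.nonzero(D>0);W=world('top',D,rr,cc)
s=W[(W[:,2]>60)&(W[:,1]>300)&(cc>125)&(cc<210)&(rr>200)&(rr<355)]
for lo,hi in[(60,150),(150,200),(200,250),(250,300),(300,360)]:
    q=s[(s[:,2]>lo)&(s[:,2]<hi)]
    if len(q):print(lo,hi,len(q),q[:,:2].min(0).round(),q[:,:2].max(0).round())
delta([100,350,203]);
print(target(-57,0).as_euler('xyz'))
delta([361,214,100],target(-57,20))
E
```

```text
60 150 61 [479. 534.] [494. 541.]
150 200 41 [479. 534.] [492. 541.]
200 250 251 [264. 447.] [550. 566.]
250 300 1548 [268. 448.] [515. 563.]
300 360 181 [298. 479.] [347. 510.]
shift in present tool axes, cm [ -0.05 -26.1    0.04] turn deg None
[3.14159265 0.         2.14675498]
shift in present tool axes, cm [-28.88 -32.05  10.34] turn deg [  7.18 -19.13  40.72]
```

Request:
move_arm(increments=[{"ty": -1.5,"gripper": -0.15},{"ty": -2.5},{"ty": -2.5},{"ty": -2.5},{"ty": -2.5},{"ty": -2.5},{"ty": -2.5},{"ty": -2.5},{"ty": -2.5},{"ty": -2.5},{"ty": -2},{}])

```text
invalid input
```

```bash
python3 - <<'E'
from h import *
s=r.sense();print(s['clock'],s['eef_pos'],s['opening'])
delta([335,252,200],target(-57,0))
E
```

```text
1.6 [170.79923242 601.21145835 203.38783377] 1.0000185056971178
shift in present tool axes, cm [-25.34 -29.11   0.34] turn deg [-0.    0.   41.14]
```

Request:
move_arm(increments=[{"ty": -1.5,"gripper": -0.15},{"ty": -2.5},{"ty": -2.5},{"ty": -2.5},{"ty": -2.5},{"ty": -2.5},{"ty": -2.5},{"ty": -2.5},{"ty": -2.5},{"ty": -2.5},{"ty": -2},{"ty": 0}])

```text
invalid input
```

```bash
python3 - <<'E'
from h import *
s=r.sense();print(s['clock'],s['eef_pos'],s['opening'])
delta([335,252,200],target(-57,0))
E
```

```text
1.6 [170.79923242 601.21145835 203.38783377] 1.0000185056971178
shift in present tool axes, cm [-25.34 -29.11   0.34] turn deg [-0.    0.   41.14]
```

Request:
move_arm(increments=[{"tx": 0,"ty": -1.5,"tz": 0,"rx": 0,"ry": 0,"rz": 0,"gripper": -0.15}])

```text
clock: 1.7
eef_pos: [167.0, 587.9, 203.4]
tcp_rot: [3.14, -0.0, 2.865]
contact_force: [0.5, -0.9, -0.0]
opening: 0.858
```

All the keys are needed in each row.

Request:
move_arm(increments=[{"tx": 0,"ty": -2.5,"tz": 0,"rx": 0,"ry": 0,"rz": 0,"gripper": -0.15},{"tx": 0,"ty": -2.5,"tz": 0,"rx": 0,"ry": 0,"rz": 0,"gripper": -0.15},{"tx": 0,"ty": -2.5,"tz": 0,"rx": 0,"ry": 0,"rz": 0,"gripper": -0.15},{"tx": 0,"ty": -2.5,"tz": 0,"rx": 0,"ry": 0,"rz": 0,"gripper": -0.15},{"tx": 0,"ty": -2.5,"tz": 0,"rx": 0,"ry": 0,"rz": 0,"gripper": -0.15},{"tx": 0,"ty": -2.5,"tz": 0,"rx": 0,"ry": 0,"rz": 0,"gripper": -0.15},{"tx": 0,"ty": -2.5,"tz": 0,"rx": 0,"ry": 0,"rz": 0,"gripper": -0.15},{"tx": 0,"ty": -2.5,"tz": 0,"rx": 0,"ry": 0,"rz": 0,"gripper": -0.15},{"tx": 0,"ty": -2.5,"tz": 0,"rx": 0,"ry": 0,"rz": 0,"gripper": -0.15},{"tx": 0,"ty": -2,"tz": 0,"rx": 0,"ry": 0,"rz": 0,"gripper": -0.15}])

```text
clock: 2.7
eef_pos: [99.3, 349.8, 203.4]
tcp_rot: [-3.142, -0.0, 2.865]
contact_force: [1.3, 0.8, 0.3]
opening: 0.426
```

```bash
python3 - <<'E'
from h import *
s=r.sense();print(s['clock'],s['eef_pos'],s['opening'])
delta([335,252,200],target(-57,0))
E
```

```text
2.7 [ 99.3497079  349.77080773 203.36611461] 0.4261011681694004
shift in present tool axes, cm [-25.34  -2.97   0.34] turn deg [-0.   -0.   41.14]
```

Request:
move_arm(increments=[{"tx": -2.5,"ty": -0.3,"tz": 0,"rx": 0,"ry": 0,"rz": 0,"gripper": -0.15},{"tx": -2.5,"ty": -0.3,"tz": 0,"rx": 0,"ry": 0,"rz": 0,"gripper": -0.15},{"tx": -2.5,"ty": -0.3,"tz": 0,"rx": 0,"ry": 0,"rz": 0,"gripper": -0.15},{"tx": -2.5,"ty": -0.3,"tz": 0,"rx": 0,"ry": 0,"rz": 0,"gripper": -0.15},{"tx": -2.5,"ty": -0.3,"tz": 0,"rx": 0,"ry": 0,"rz": 0,"gripper": -0.15},{"tx": -2.5,"ty": -0.3,"tz": 0,"rx": 0,"ry": 0,"rz": 0,"gripper": -0.15},{"tx": -2.5,"ty": -0.3,"tz": 0,"rx": 0,"ry": 0,"rz": 0,"gripper": -0.15},{"tx": -2.5,"ty": -0.3,"tz": 0,"rx": 0,"ry": 0,"rz": 0,"gripper": -0.15},{"tx": -2.5,"ty": -0.3,"tz": 0,"rx": 0,"ry": 0,"rz": 0,"gripper": -0.15},{"tx": -2.5,"ty": -0.3,"tz": 0,"rx": 0,"ry": 0,"rz": 0,"gripper": -0.15}])

```text
clock: 3.7
eef_pos: [333.1, 253.4, 203.6]
tcp_rot: [3.141, 0.0, 2.865]
contact_force: [-0.9, -0.7, 0.2]
opening: 0.426
```

Request:
move_arm(increments=[{"tx": 0,"ty": 0,"tz": 0,"rx": 0,"ry": 0,"rz": 8.2,"gripper": -0.15},{"tx": 0,"ty": 0,"tz": 0,"rx": 0,"ry": 0,"rz": 8.2,"gripper": -0.15},{"tx": 0,"ty": 0,"tz": 0,"rx": 0,"ry": 0,"rz": 8.2,"gripper": -0.15},{"tx": 0,"ty": 0,"tz": 0,"rx": 0,"ry": 0,"rz": 8.2,"gripper": -0.15},{"tx": 0,"ty": 0,"tz": 0,"rx": 0,"ry": 0,"rz": 8.3,"gripper": -0.15},{"tx": 0,"ty": 0,"tz": 0,"rx": 0,"ry": -5,"rz": 0,"gripper": -0.15},{"tx": 0,"ty": 0,"tz": 0,"rx": 0,"ry": -5,"rz": 0,"gripper": -0.15},{"tx": 0,"ty": 0,"tz": 0,"rx": 0,"ry": -5,"rz": 0,"gripper": -0.15},{"tx": 0,"ty": 0,"tz": 0,"rx": 0,"ry": -5,"rz": 0,"gripper": -0.15},{"tx": 0,"ty": 0,"tz": 0,"rx": 0,"ry": 0,"rz": 0,"gripper": -0.15}])

```text
clock: 4.7
eef_pos: [331.3, 255.1, 202.9]
tcp_rot: [-3.141, 0.351, 2.151]
contact_force: [0.5, -0.9, 0.3]
opening: 0.421
```

```bash
python3 - <<'E'
from h import *
s=r.sense();print(s['clock'],s['eef_pos'],s['opening'],s['qpos'])
p,R=cur();print(R.as_matrix().round(3))
c=np.array([416,130]);d=np.array([.547,-.838])
a=c-100*d;print(a);delta([*a,45],target(-57,20)); delta([*a,6],target(-57,20))
E
```

```text
4.7 [331.2892543  255.07208128 202.92252846] 0.4214496925340709 [ 0.94109991  0.09847238  2.02273991 -0.35580688  1.17342523  0.52542547]
[[-0.515  0.837  0.188]
 [ 0.785  0.548 -0.288]
 [-0.344 -0.001 -0.939]]
[361.3 213.8]
shift in present tool axes, cm [ 0.64  0.26 16.58] turn deg [0.03 0.1  0.22]
shift in present tool axes, cm [ 1.98  0.27 20.24] turn deg [0.03 0.1  0.22]
```

Request:
move_arm(increments=[{"tx": 0.18,"ty": 0.27,"tz": 2.5,"rx": 0,"ry": 0,"rz": 0.2,"gripper": -0.15},{"tx": 0.18,"ty": 0,"tz": 2.5,"rx": 0,"ry": 0,"rz": 0,"gripper": -0.15},{"tx": 0.18,"ty": 0,"tz": 2.5,"rx": 0,"ry": 0,"rz": 0,"gripper": -0.15},{"tx": 0.18,"ty": 0,"tz": 2.5,"rx": 0,"ry": 0,"rz": 0,"gripper": -0.15},{"tx": 0.18,"ty": 0,"tz": 2.5,"rx": 0,"ry": 0,"rz": 0,"gripper": -0.15},{"tx": 0.18,"ty": 0,"tz": 2.5,"rx": 0,"ry": 0,"rz": 0,"gripper": -0.15},{"tx": 0.18,"ty": 0,"tz": 1.5,"rx": 0,"ry": 0,"rz": 0,"gripper": -0.15},{"tx": 0.18,"ty": 0,"tz": 1.5,"rx": 0,"ry": 0,"rz": 0,"gripper": -0.15},{"tx": 0.18,"ty": 0,"tz": 1,"rx": 0,"ry": 0,"rz": 0,"gripper": -0.15},{"tx": 0.18,"ty": 0,"tz": 0.8,"rx": 0,"ry": 0,"rz": 0,"gripper": -0.15},{"tx": 0,"ty": 0,"tz": 0,"rx": 0,"ry": 0,"rz": 0,"gripper": -0.15}])

```text
clock: 5.8
eef_pos: [361.9, 212.4, 10.7]
tcp_rot: [3.141, 0.349, 2.143]
contact_force: [-0.9, -1.0, -0.1]
opening: 0.424
```

```bash
cat >> h.py <<'E'
def stick(q,c,near):
    P,D=r.grab_frame(c)
    for k in r.cut_out(q,c)[:3]:
        rr,cc=np.nonzero(k['mask']&(D>0));W=world(c,D,rr,cc);s=W[(W[:,2]>14)&(W[:,2]<26)]
        if len(s)>10:
            e,rad=cv2.minEnclosingCircle(s[:,:2].astype(np.float32))
            if np.hypot(*(np.array(e)-near))<80: print(q,c,np.round(e,1),round(rad,1),len(s))
    return P,D
E
python3 - <<'E'
from h import *
print(cur()[0])
P,D=stick('candlestick','top',[416,130])
P,D=stick('candlestick','scene',[416,130])
cv2.imwrite('pics/a.png',cv2.resize(P[90:240,200:400,::-1],None,fx=4,fy=4,interpolation=2))
p,R=cur()
delta([416-48*.547,130+48*.838,5.5],target(-57,20))
E
```

```text
[361.91669698 212.36940478  10.66372338]
candlestick top [416.9 131. ] 36.5 192
candlestick scene [423. 124.] 35.1 77
shift in present tool axes, cm [-4.59 -0.04  2.32] turn deg [ 0.07 -0.02 -0.17]
```

View pics/a.png

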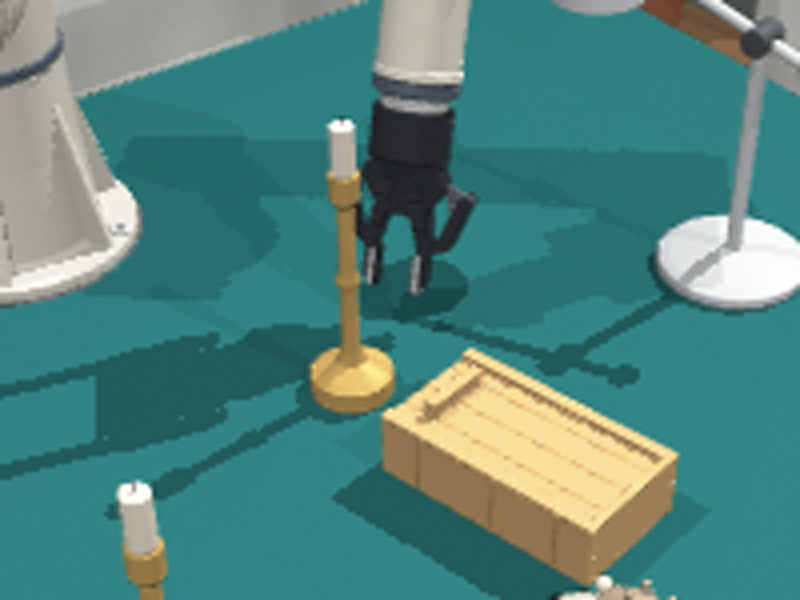

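The fingers stand upright behind the foot, about 100 mm from its centre, and clear of the box and stem. I'm closing in now.

Request:
move_arm(increments=[{"tx": -0.7,"ty": 0,"tz": 0.37,"rx": 0,"ry": 0,"rz": -0.17,"gripper": -0.15},{"tx": -0.7,"ty": 0,"tz": 0.37,"rx": 0,"ry": 0,"rz": 0,"gripper": -0.15},{"tx": -0.7,"ty": 0,"tz": 0.37,"rx": 0,"ry": 0,"rz": 0,"gripper": -0.15},{"tx": -0.7,"ty": 0,"tz": 0.37,"rx": 0,"ry": 0,"rz": 0,"gripper": -0.15},{"tx": -0.7,"ty": 0,"tz": 0.37,"rx": 0,"ry": 0,"rz": 0,"gripper": -0.15},{"tx": -0.47,"ty": 0,"tz": 0.27,"rx": 0,"ry": 0,"rz": 0,"gripper": -0.15},{"tx": -0.19,"ty": 0,"tz": 0.07,"rx": 0,"ry": 0,"rz": 0,"gripper": -0.15},{"tx": -0.19,"ty": 0,"tz": 0.07,"rx": 0,"ry": 0,"rz": 0,"gripper": -0.15},{"tx": -0.19,"ty": 0,"tz": 0.07,"rx": 0,"ry": 0,"rz": 0,"gripper": -0.15},{"tx": -0.19,"ty": 0,"tz": 0.07,"rx": 0,"ry": 0,"rz": 0,"gripper": -0.15},{"tx": -0.19,"ty": 0,"tz": 0.07,"rx": 0,"ry": 0,"rz": 0,"gripper": -0.15},{"tx": -0.19,"ty": 0,"tz": 0.07,"rx": 0,"ry": 0,"rz": 0,"gripper": -0.15}])

```text
clock: 7.2
eef_pos: [393.0, 165.3, 4.8]
tcp_rot: [3.141, 0.349, 2.147]
contact_force: [0.3, -0.6, 0.2]
opening: 0.424
```

```bash
python3 - <<'E'
from h import *
print(cur()[0],r.sense()['contact_force'])
P,D=stick('candlestick','top',[416,130])
P,D=stick('candlestick','scene',[416,130])
cv2.imwrite('pics/b.png',cv2.resize(P[90:240,200:400,::-1],None,fx=4,fy=4,interpolation=2))
print(np.hypot(*(cur()[0][:2]-[416,130.5])))
E
```

```text
[392.99985258 165.28228981   4.79233969] [ 0.31461322 -0.64343783  0.22709527]
candlestick top [415.7 131.2] 37.8 231
candlestick scene [416.1 127.2] 39.6 88
41.73573219326716
```

View pics/b.png

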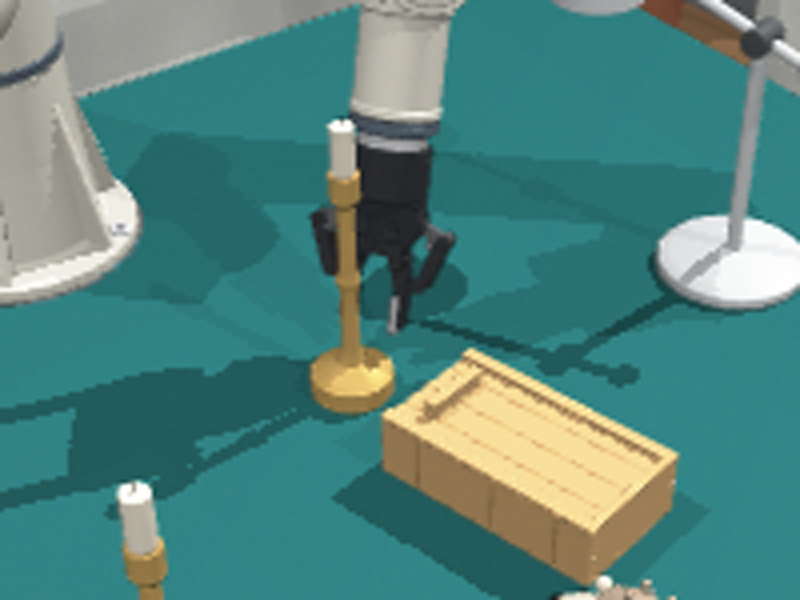

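```bash
python3 - <<'E'
from h import *
P,D=r.grab_frame('scene')
for row in range(164,178):
    cs=np.arange(290,304);W=world('scene',D,np.full(14,row),cs)
    i=np.argmax(W[:,2]);print(row,cs[i],W[i].round(),P[row,cs[i]])
E
```

```text
164 299 [408. 187.  75.] [110 113 115]
165 301 [410. 195.  68.] [31 36 38]
166 301 [410. 194.  64.] [32 36 39]
167 298 [407. 184.  62.] [146 149 151]
168 300 [412. 189.  59.] [36 38 42]
169 296 [1402. -515.  961.] [39 88 89]
170 298 [408. 183.  50.] [133 137 138]
171 298 [407. 183.  45.] [132 135 136]
172 298 [416. 177.  49.] [140 143 144]
173 298 [413. 178.  42.] [ 90 115 115]
174 297 [377. 199.   5.] [ 42 112 113]
175 300 [389. 204.   5.] [ 41 113 114]
176 290 [420. 139.  50.] [120 126  88]
177 290 [422. 137.  47.] [169 138  82]
```

```bash
python3 - <<'E'
from h import *
p,R=cur();m=r.camera_model('scene')
for s in(0,7,15,25,35):
  for y in(18,27):
    X=p+R.apply([0,y,-s]);c=np.array(m['R'])@X+m['t'];print(s,y,X.round(),np.round([m['fy']*c[1]/c[2]+m['cy'],m['fx']*c[0]/c[2]+m['cx']],1))
E
```

```text
0 18 [408. 175.   5.] [180.5 296.6]
0 27 [416. 180.   5.] [181.  298.9]
7 18 [407. 177.  11.] [178.7 296.8]
7 27 [414. 182.  11.] [179.2 299.1]
15 18 [405. 179.  19.] [176.7 297.1]
15 27 [413. 184.  19.] [177.2 299.3]
25 18 [403. 182.  28.] [174.1 297.3]
25 27 [411. 187.  28.] [174.7 299.6]
35 18 [401. 185.  38.] [171.6 297.6]
35 27 [409. 190.  38.] [172.1 299.9]
```

```bash
python3 - <<'E'
from h import *
R=cur()[1];p=np.array([361.9,212.4,10.7]);m=r.camera_model('scene')
for s in(0,13,25,35):
  for y in(-22,22):
    X=p+R.apply([0,y,-s]);c=np.array(m['R'])@X+m['t'];print(s,y,X.round(),np.round(4*(np.array([m['fx']*c[0]/c[2]+m['cx'],m['fy']*c[1]/c[2]+m['cy']])-[200,90])))
P,D=r.grab_frame('scene')
cv2.imwrite('pics/c.png',cv2.resize(P[140:195,270:330,::-1],None,fx=10,fy=10,interpolation=cv2.INTER_NEAREST))
E
```

```text
0 -22 [343. 200.  11.] [368. 314.]
0 22 [380. 224.  11.] [412. 323.]
13 -22 [341. 204.  23.] [370. 301.]
13 22 [378. 228.  23.] [413. 310.]
25 -22 [339. 208.  34.] [371. 289.]
25 22 [376. 232.  34.] [414. 298.]
35 -22 [337. 210.  44.] [372. 279.]
35 22 [374. 234.  44.] [416. 288.]
```

View pics/c.png

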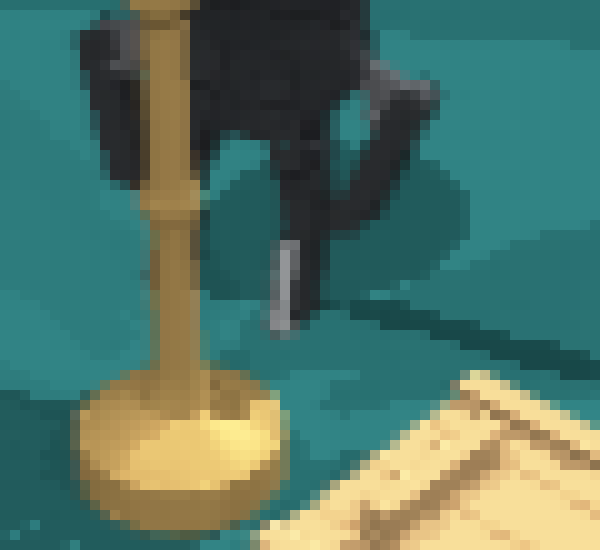

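The fingertips look about 25 mm higher than the TCP implies. I'll back off, shut the fingers and look again to find out how far the pads set back.

Request:
move_arm(increments=[{"tx": 1,"ty": 0,"tz": -0.35,"rx": 0,"ry": 0,"rz": 0,"gripper": -0.15},{"tx": 1,"ty": 0,"tz": -0.35,"rx": 0,"ry": 0,"rz": 0,"gripper": -1},{"tx": 1,"ty": 0,"tz": -0.35,"rx": 0,"ry": 0,"rz": 0,"gripper": -1},{"tx": 1,"ty": 0,"tz": -0.35,"rx": 0,"ry": 0,"rz": 0,"gripper": -1},{"tx": 1,"ty": 0,"tz": -0.35,"rx": 0,"ry": 0,"rz": 0,"gripper": -1},{"tx": 0,"ty": 0,"tz": 0,"rx": 0,"ry": 0,"rz": 0,"gripper": -1},{"tx": 0,"ty": 0,"tz": 0,"rx": 0,"ry": 0,"rz": 0,"gripper": -1},{"tx": 0,"ty": 0,"tz": 0,"rx": 0,"ry": 0,"rz": 0,"gripper": -1}])

```text
clock: 8.3
eef_pos: [364.0, 209.5, 4.1]
tcp_rot: [-3.141, 0.349, 2.147]
contact_force: [0.2, 0.5, 0.2]
opening: 0.0
```

```bash
python3 - <<'E'
from h import *
p,R=cur();print(p,r.sense()['opening']);m=r.camera_model('scene')
def px(X):
    c=np.array(m['R'])@X+m['t'];return m['fx']*c[0]/c[2]+m['cx'],m['fy']*c[1]/c[2]+m['cy']
P,D=r.grab_frame('scene');x0,y0=260,130
I=cv2.resize(P[y0:y0+60,x0:x0+70,::-1],None,fx=10,fy=10,interpolation=cv2.INTER_NEAREST)
for s,col in((0,(0,0,255)),(13,(255,0,255)),(30,(255,255,255))):
    x,y=px(p+R.apply([0,0,-s]));cv2.circle(I,(int((x-x0+.5)*10),int((y-y0+.5)*10)),4,col,-1)
cv2.imwrite('pics/d.png',I)
E
```

```text
[364.00075656 209.46537519   4.10309781] 0.000464577175081798
```

View pics/d.png

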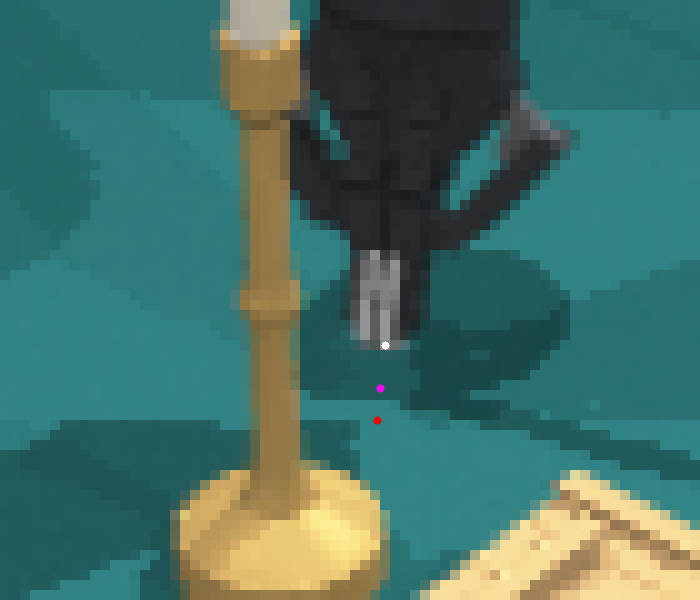

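```bash
python3 - <<'E'
from h import *
p,R=cur();P,D=r.grab_frame('scene')
print('scene: points in tool frame (x,y,z)')
for row in range(145,166,2):
    cs=np.arange(296,302);W=world('scene',D,np.full(6,row),cs)
    T=R.inv().apply(W-p);print(row,np.round(np.median(T,0)),np.round(np.median(W,0)),T[:,2].round())
# table check
for rc in((200,230),(230,300),(150,330),(175,300)):
    print(rc,world('scene',D,np.array([rc[0]]),np.array([rc[1]])).round(1))
P,D=r.grab_frame('top');cv2.imwrite('pics/t.png',P[...,::-1])
rr,cc=np.mgrid[200:330,220:400];rr=rr.ravel();cc=cc.ravel();W=world('top',D,rr,cc);ok=D[rr,cc]>0
print('table top cam',np.median(W[ok][np.abs(W[ok][:,2])<10][:,2]))
T=R.inv().apply(W-p);s=ok&(np.abs(T[:,0])<60)&(np.abs(T[:,1])<80)&(W[:,2]>20)
for a,b in((-200,-170),(-170,-140),(-140,-110),(-110,-80),(-80,-50),(-50,-20),(-20,20)):
    q=T[s&(T[:,2]>a)&(T[:,2]<b)]
    if len(q)>3: print(a,b,len(q),q.min(0).round(),q.max(0).round())
E
```

```text
scene: points in tool frame (x,y,z)
145 [ -14.   -5. -106.] [346. 232. 109.] [-105. -107. -104. -105. -108. -109.]
147 [-12.  -6. -98.] [347. 230. 102.] [ -98.  -99.  -97.  -94. -100. -101.]
149 [-13.  -6. -90.] [347. 228.  94.] [-89. -92. -83. -85. -93. -95.]
151 [-10.  -2. -83.] [352. 227.  86.] [-81. -82. -78. -84. -84. -86.]
153 [ -9.   0. -76.] [355. 224.  78.] [-73. -74. -75. -76. -78. -79.]
155 [ -5.   1. -68.] [358. 224.  69.] [-64. -64. -69. -68. -70. -67.]
157 [ -7.   2. -60.] [359. 219.  62.] [-57. -59. -60. -62. -60. -60.]
159 [ -9.   3. -52.] [361. 218.  56.] [-47. -52. -53. -54. -54. -51.]
161 [ -5.   2. -44.] [360. 219.  47.] [-42. -42. -44. -44. -45. -48.]
163 [ -8.   1. -37.] [363. 215.  42.] [-36. -37. -38. -37. -38. -19.]
165 [ 43. -12. -12.] [329. 240.   2.] [-12. -10. -12. -14. -12. -15.]
(200, 230) [[353.9 -74.9   2.8]]
(230, 300) [[618.6  36.8  -2.1]]
(150, 330) [[324.1 403.2   1.5]]
(175, 300) [[ 3.832e+02  2.085e+02 -2.000e-01]]
table top cam -1.1911252997594501
-200 -170 176 [ -41.  -35. -200.] [  -7.   37. -170.]
-170 -140 80 [ -38.  -39. -170.] [   6.   40. -140.]
-140 -110 212 [ -21.  -61. -140.] [  14.   62. -111.]
-110 -80 180 [ -20.  -55. -110.] [  8.  56. -80.]
-80 -50 72 [-15. -32. -80.] [  9.  35. -51.]
-50 -20 31 [-14. -12. -49.] [ -4.  14. -29.]
```

Depth agrees: the visible fingertip ends about 29 mm short of the reported TCP. I'll feel for the tabletop gently to settle which is right.

Request:
move_arm(increments=[{"tx": 0.034,"ty": 0,"tz": 0.094,"rx": 0,"ry": 0,"rz": 0,"gripper": -1},{"tx": 0.034,"ty": 0,"tz": 0.094,"rx": 0,"ry": 0,"rz": 0,"gripper": -1},{"tx": 0,"ty": 0,"tz": 0,"rx": 0,"ry": 0,"rz": 0,"gripper": -1}])

```text
clock: 8.75
eef_pos: [364.1, 209.5, 2.0]
tcp_rot: [-3.142, 0.349, 2.147]
contact_force: [-0.7, 1.3, -0.4]
opening: -0.001
```

Request:
move_arm(increments=[{"tx": 0.034,"ty": 0,"tz": 0.094,"rx": 0,"ry": 0,"rz": 0,"gripper": -1},{"tx": 0.034,"ty": 0,"tz": 0.094,"rx": 0,"ry": 0,"rz": 0,"gripper": -1},{"tx": 0,"ty": 0,"tz": 0,"rx": 0,"ry": 0,"rz": 0,"gripper": -1}])

```text
clock: 9.05
eef_pos: [364.0, 209.6, -0.0]
tcp_rot: [-3.142, 0.349, 2.147]
contact_force: [0.2, -0.1, -0.5]
opening: -0.002
```

Request:
move_arm(increments=[{"tx": 0.17,"ty": 0,"tz": 0.47,"rx": 0,"ry": 0,"rz": 0,"gripper": -0.15},{"tx": 0.17,"ty": 0,"tz": 0.47,"rx": 0,"ry": 0,"rz": 0,"gripper": -0.15},{"tx": 0.17,"ty": 0,"tz": 0.47,"rx": 0,"ry": 0,"rz": 0,"gripper": -0.15},{"tx": 0,"ty": 0,"tz": 0,"rx": 0,"ry": 0,"rz": 0,"gripper": -0.15}])

```text
clock: 9.45
eef_pos: [363.7, 209.3, -15.6]
tcp_rot: [-3.14, 0.349, 2.147]
contact_force: [0.1, 0.3, -0.3]
opening: 0.422
```

Request:
move_arm(increments=[{"tx": 0.07,"ty": 0,"tz": 0.19,"rx": 0,"ry": 0,"rz": 0,"gripper": -0.15},{"tx": 0.07,"ty": 0,"tz": 0.19,"rx": 0,"ry": 0,"rz": 0,"gripper": -0.15},{"tx": 0.035,"ty": 0,"tz": 0.094,"rx": 0,"ry": 0,"rz": 0,"gripper": -0.15},{"tx": 0,"ty": 0,"tz": 0,"rx": 0,"ry": 0,"rz": 0,"gripper": -0.15}])

```text
clock: 9.85
eef_pos: [364.0, 209.7, -20.0]
tcp_rot: [3.142, 0.349, 2.147]
contact_force: [-0.2, -0.3, 0.2]
opening: 0.422
```

```bash
python3 - <<'E'
from h import *
p,R=cur();print(p,r.sense()['opening']);P,D=r.grab_frame('scene')
for row in range(160,176):
    cs=np.arange(290,306);W=world('scene',D,np.full(16,row),cs);T=R.inv().apply(W-p)
    k=(np.abs(T[:,0])<25)&(np.abs(T[:,1])<40)&(T[:,2]>-90)
    if k.sum():print(row,cs[k],T[k][:,1].round(),T[k][:,2].round(),W[k][:,2].round())
E
```

```text
[364.04084321 209.67665296 -20.0102862 ] 0.42153964869366234
160 [291 292 293 294 295 304 305] [-29. -28. -22. -19. -20.  21.  26.] [-63. -62. -64. -64. -60. -73. -75.] [43. 39. 43. 41. 34. 51. 54.]
161 [291 292 293 294 295 303 304 305] [-32. -23. -21. -20. -20.  18.  21.  27.] [-56. -62. -61. -58. -55. -69. -68. -71.] [33. 44. 41. 35. 28. 48. 45. 51.]
162 [291 292 293 294 295 303 304 305] [-31. -26. -22. -21. -19.  18.  22.  25.] [-53. -55. -56. -53. -52. -65. -65. -65.] [31. 34. 35. 29. 26. 44. 44. 42.]
163 [291 292 293 294 303 304 305] [-30. -25. -21. -19.  21.  25.  24.] [-49. -51. -52. -51. -63. -64. -60.] [28. 30. 31. 29. 44. 46. 36.]
164 [290 291 292 293 294 303 304 305] [-35. -30. -24. -19. -20.  20.  23.  27.] [-44. -45. -48. -50. -46. -58. -58. -59.] [22. 23. 29. 31. 22. 38. 37. 38.]
165 [290 291 292 293 294 303 304 305] [-33. -29. -22. -20. -20.  20.  22.  27.] [-41. -42. -46. -44. -41. -53. -52. -54.] [20. 21. 27. 24. 17. 33. 30. 33.]
166 [291 292 293 294 295 296 297 302 303 304 305] [-29. -23. -18. -19. -23. -17. -14.  17.  20.  23.  25.] [-37. -40. -42. -38. -31. -34. -
[... 1876 characters left out ...]
5] [-25. -20. -18. -15.  -9.  -6.  -2.   2.   6.  10.  13.  15.  21.  23.
  26.  29.] [-14. -16. -15. -15. -18. -17. -18. -20. -20. -21. -20. -19. -22. -22.
 -21. -21.] [-0.  3. -1. -1.  3.  2.  3.  4.  4.  4.  3. -0.  5.  3.  2.  1.]
174 [290 291 292 293 295 296 297 298 299 300 301 302 303 304 305] [-23. -19. -14. -12.  -4.  -0.   3.   6.  11.  12.  17.  21.  24.  28.
  32.] [-12. -12. -14. -13. -16. -16. -16. -16. -18. -16. -17. -18. -18. -19.
 -20.] [-1. -1.  2. -2.  2.  2.  0. -0.  2. -2.  0.  1.  0.  0.  3.]
175 [294 296 297 299 300 301 302 303 304 305] [-6.  1.  5. 12. 16. 19. 25. 26. 31. 35.] [-12. -13. -14. -15. -15. -15. -19. -16. -18. -18.] [-0.  0.  0.  0.  0. -0.  6.  1.  2.  3.]
```

Tips now sit about 10–14 mm up at the front. The reported TCP is about 30 mm too far along tool z, and I'll allow for that from here.

Request:
move_arm(increments=[{"tx": -0.6,"ty": 0,"tz": 0.43,"rx": 0,"ry": 0,"rz": 0,"gripper": -0.15},{"tx": -0.66,"ty": 0,"tz": 0.24,"rx": 0,"ry": 0,"rz": 0,"gripper": -0.15},{"tx": -0.66,"ty": 0,"tz": 0.24,"rx": 0,"ry": 0,"rz": 0,"gripper": -0.15},{"tx": -0.66,"ty": 0,"tz": 0.24,"rx": 0,"ry": 0,"rz": 0,"gripper": -0.15},{"tx": -0.66,"ty": 0,"tz": 0.24,"rx": 0,"ry": 0,"rz": 0,"gripper": -0.15},{"tx": -0.66,"ty": 0,"tz": 0.24,"rx": 0,"ry": 0,"rz": 0,"gripper": -0.15},{"tx": -0.66,"ty": 0,"tz": 0.24,"rx": 0,"ry": 0,"rz": 0,"gripper": -0.15},{"tx": -0.28,"ty": 0,"tz": 0.1,"rx": 0,"ry": 0,"rz": 0,"gripper": -0.15},{"tx": -0.19,"ty": 0,"tz": 0.07,"rx": 0,"ry": 0,"rz": 0,"gripper": -0.15},{"tx": -0.19,"ty": 0,"tz": 0.07,"rx": 0,"ry": 0,"rz": 0,"gripper": -0.15},{"tx": -0.19,"ty": 0,"tz": 0.07,"rx": 0,"ry": 0,"rz": 0,"gripper": -0.15}])

```text
clock: 11.0
eef_pos: [395.9, 160.8, -21.9]
tcp_rot: [3.141, 0.349, 2.147]
contact_force: [0.1, -0.9, -0.9]
opening: 0.427
```

Request:
move_arm(increments=[{"tx": -0.19,"ty": 0,"tz": 0.07,"rx": 0,"ry": 0,"rz": 0,"gripper": -0.15},{"tx": -0.19,"ty": 0,"tz": 0.07,"rx": 0,"ry": 0,"rz": 0,"gripper": -0.15},{"tx": -0.19,"ty": 0,"tz": 0.07,"rx": 0,"ry": 0,"rz": 0,"gripper": -0.15},{"tx": -0.19,"ty": 0,"tz": 0.07,"rx": 0,"ry": 0,"rz": 0,"gripper": -0.15},{"tx": -0.19,"ty": 0,"tz": 0.07,"rx": 0,"ry": 0,"rz": 0,"gripper": -0.15},{"tx": -0.19,"ty": 0,"tz": 0.07,"rx": 0,"ry": 0,"rz": 0,"gripper": -0.15}])

```text
clock: 11.6
eef_pos: [402.6, 150.6, -22.0]
tcp_rot: [3.141, 0.349, 2.147]
contact_force: [-2.2, 3.3, 0.3]
opening: 0.423
```

```bash
python3 - <<'E'
from h import *
print(cur()[0],r.sense()['contact_force'])
stick('candlestick','top',[420,120])
P,D=stick('candlestick','scene',[420,120])
cv2.imwrite('pics/e.png',cv2.resize(P[100:210,240:350,::-1],None,fx=5,fy=5,interpolation=2))
E
```

```text
[402.58282743 150.6394382  -21.96714501] [-2.16427621  3.28806155  0.33122393]
candlestick top [420.9 124.3] 37.3 240
candlestick scene [419.7 120.8] 37.8 79
```

View pics/e.png

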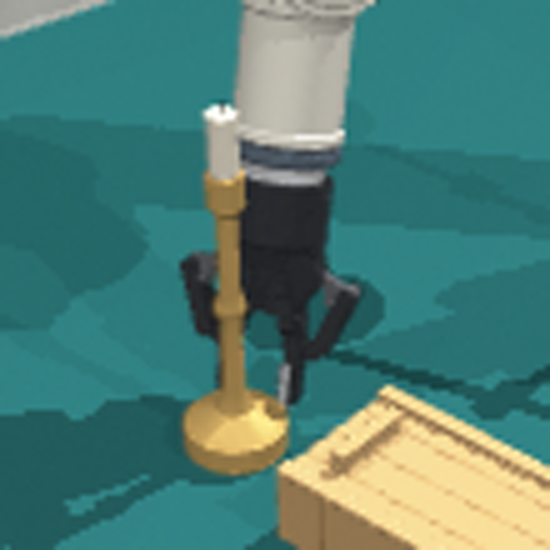

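Contact is made at about 4 N. The candlestick has slid about 8 mm and stands upright in the cradle, so I'll continue the push.

Request:
move_arm(increments=[{"tx": -0.28,"ty": 0,"tz": 0.102,"rx": 0,"ry": 0,"rz": 0,"gripper": -0.15},{"tx": -0.38,"ty": 0,"tz": 0.138,"rx": 0,"ry": 0,"rz": 0,"gripper": -0.15},{"tx": -0.47,"ty": 0,"tz": 0.171,"rx": 0,"ry": 0,"rz": 0,"gripper": -0.15},{"tx": -0.47,"ty": 0,"tz": 0.171,"rx": 0,"ry": 0,"rz": 0,"gripper": -0.15},{"tx": -0.47,"ty": 0,"tz": 0.171,"rx": 0,"ry": 0,"rz": 0,"gripper": -0.15},{"tx": -0.47,"ty": 0,"tz": 0.171,"rx": 0,"ry": 0,"rz": 0,"gripper": -0.15},{"tx": -0.47,"ty": 0,"tz": 0.171,"rx": 0,"ry": 0,"rz": 0,"gripper": -0.15},{"tx": -0.47,"ty": 0,"tz": 0.171,"rx": 0,"ry": 0,"rz": 0,"gripper": -0.15},{"tx": -0.47,"ty": 0,"tz": 0.171,"rx": 0,"ry": 0,"rz": 0,"gripper": -0.15},{"tx": -0.47,"ty": 0,"tz": 0.171,"rx": 0,"ry": 0,"rz": 0,"gripper": -0.15},{"tx": -0.38,"ty": 0,"tz": 0.138,"rx": 0,"ry": 0,"rz": 0,"gripper": -0.15},{"tx": -0.28,"ty": 0,"tz": 0.102,"rx": 0,"ry": 0,"rz": 0,"gripper": -0.15}])

```text
clock: 13.0
eef_pos: [432.0, 104.9, -22.0]
tcp_rot: [3.142, 0.349, 2.147]
contact_force: [-3.1, 2.4, -0.2]
opening: 0.426
```

```bash
python3 - <<'E'
from h import *
print(cur()[0],r.sense()['contact_force'])
stick('candlestick','top',[450,80]);stick('candlestick','scene',[450,80])
E
```

```text
[432.04668758 104.91184072 -21.97095336] [-3.13171229  2.41368414 -0.19020099]
candlestick top [449.7  78.4] 37.6 236
candlestick scene [452.6  76.9] 38.3 105
```

Request:
move_arm(increments=[{"tx": -0.38,"ty": 0,"tz": 0.138,"rx": 0,"ry": 0,"rz": 0,"gripper": -0.15},{"tx": -0.47,"ty": 0,"tz": 0.171,"rx": 0,"ry": 0,"rz": 0,"gripper": -0.15},{"tx": -0.47,"ty": 0,"tz": 0.171,"rx": 0,"ry": 0,"rz": 0,"gripper": -0.15},{"tx": -0.47,"ty": 0,"tz": 0.171,"rx": 0,"ry": 0,"rz": 0,"gripper": -0.15},{"tx": -0.47,"ty": 0,"tz": 0.171,"rx": 0,"ry": 0,"rz": 0,"gripper": -0.15},{"tx": -0.47,"ty": 0,"tz": 0.171,"rx": 0,"ry": 0,"rz": 0,"gripper": -0.15},{"tx": -0.47,"ty": 0,"tz": 0.171,"rx": 0,"ry": 0,"rz": 0,"gripper": -0.15},{"tx": -0.47,"ty": 0,"tz": 0.171,"rx": 0,"ry": 0,"rz": 0,"gripper": -0.15},{"tx": -0.47,"ty": 0,"tz": 0.171,"rx": 0,"ry": 0,"rz": 0,"gripper": -0.15},{"tx": -0.47,"ty": 0,"tz": 0.171,"rx": 0,"ry": 0,"rz": 0,"gripper": -0.15},{"tx": -0.47,"ty": 0,"tz": 0.171,"rx": 0,"ry": 0,"rz": 0,"gripper": -0.15},{"tx": -0.47,"ty": 0,"tz": 0.171,"rx": 0,"ry": 0,"rz": 0,"gripper": -0.15}])

```text
clock: 14.4
eef_pos: [464.2, 55.4, -22.0]
tcp_rot: [3.142, 0.349, 2.147]
contact_force: [-0.9, 3.2, -0.1]
opening: 0.421
```

Request:
move_arm(increments=[{"tx": -0.47,"ty": 0,"tz": 0.171,"rx": 0,"ry": 0,"rz": 0,"gripper": -0.15},{"tx": -0.47,"ty": 0,"tz": 0.171,"rx": 0,"ry": 0,"rz": 0,"gripper": -0.15},{"tx": -0.47,"ty": 0,"tz": 0.171,"rx": 0,"ry": 0,"rz": 0,"gripper": -0.15},{"tx": -0.47,"ty": 0,"tz": 0.171,"rx": 0,"ry": 0,"rz": 0,"gripper": -0.15},{"tx": -0.47,"ty": 0,"tz": 0.171,"rx": 0,"ry": 0,"rz": 0,"gripper": -0.15},{"tx": -0.47,"ty": 0,"tz": 0.171,"rx": 0,"ry": 0,"rz": 0,"gripper": -0.15},{"tx": -0.47,"ty": 0,"tz": 0.171,"rx": 0,"ry": 0,"rz": 0,"gripper": -0.15},{"tx": -0.47,"ty": 0,"tz": 0.171,"rx": 0,"ry": 0,"rz": 0,"gripper": -0.15},{"tx": -0.47,"ty": 0,"tz": 0.171,"rx": 0,"ry": 0,"rz": 0,"gripper": -0.15},{"tx": -0.47,"ty": 0,"tz": 0.171,"rx": 0,"ry": 0,"rz": 0,"gripper": -0.15},{"tx": -0.47,"ty": 0,"tz": 0.171,"rx": 0,"ry": 0,"rz": 0,"gripper": -0.15},{"tx": -0.38,"ty": 0,"tz": 0.138,"rx": 0,"ry": 0,"rz": 0,"gripper": -0.15}])

```text
clock: 15.6
eef_pos: [496.5, 5.9, -21.9]
tcp_rot: [3.141, 0.349, 2.147]
contact_force: [-1.5, 3.0, -0.1]
opening: 0.427
```

```bash
python3 - <<'E'
from h import *
print(cur()[0],r.sense()['contact_force'],r.sense()['qpos'])
stick('candlestick','top',[513,-20]);stick('candlestick','scene',[513,-20])
stick('twin','top',[698,-216]);stick('twin','scene',[698,-216])
E
```

```text
[496.48582263   5.85858869 -21.91658422] [-1.50959355  2.97072019 -0.08461766] [ 0.2531845   0.49606581  2.17609117 -0.77952257  0.47954195  0.3777505 ]
candlestick top [513.8 -19.3] 38.4 212
candlestick scene [514.7 -18.4] 41.0 123
twin top [ 697.7 -216.1] 38.3 221
twin scene [ 696.7 -215.7] 38.8 182
```

Request:
move_arm(increments=[{"tx": -0.38,"ty": 0,"tz": 0.138,"rx": 0,"ry": 0,"rz": 0,"gripper": -0.15},{"tx": -0.47,"ty": 0,"tz": 0.171,"rx": 0,"ry": 0,"rz": 0,"gripper": -0.15},{"tx": -0.47,"ty": 0,"tz": 0.171,"rx": 0,"ry": 0,"rz": 0,"gripper": -0.15},{"tx": -0.47,"ty": 0,"tz": 0.171,"rx": 0,"ry": 0,"rz": 0,"gripper": -0.15},{"tx": -0.47,"ty": 0,"tz": 0.171,"rx": 0,"ry": 0,"rz": 0,"gripper": -0.15},{"tx": -0.47,"ty": 0,"tz": 0.171,"rx": 0,"ry": 0,"rz": 0,"gripper": -0.15},{"tx": -0.47,"ty": 0,"tz": 0.171,"rx": 0,"ry": 0,"rz": 0,"gripper": -0.15},{"tx": -0.47,"ty": 0,"tz": 0.171,"rx": 0,"ry": 0,"rz": 0,"gripper": -0.15},{"tx": -0.47,"ty": 0,"tz": 0.171,"rx": 0,"ry": 0,"rz": 0,"gripper": -0.15},{"tx": -0.47,"ty": 0,"tz": 0.171,"rx": 0,"ry": 0,"rz": 0,"gripper": -0.15},{"tx": -0.47,"ty": 0,"tz": 0.171,"rx": 0,"ry": 0,"rz": 0,"gripper": -0.15},{"tx": -0.38,"ty": 0,"tz": 0.138,"rx": 0,"ry": 0,"rz": 0,"gripper": -0.15}])

```text
clock: 17.2
eef_pos: [528.1, -42.9, -21.9]
tcp_rot: [3.141, 0.349, 2.147]
contact_force: [-1.7, 2.9, -0.7]
opening: 0.427
```

```bash
python3 - <<'E'
from h import *
print(cur()[0],r.sense()['contact_force'],r.sense()['qpos'])
E
```

```text
[528.12615855 -42.85601317 -21.92047842] [-1.72612093  2.92261531 -0.74960628] [ 0.13407104  0.51381037  2.13094712 -0.76940085  0.46044823  0.24811553]
```

Request:
move_arm(increments=[{"tx": -0.38,"ty": 0,"tz": 0.138,"rx": 0,"ry": 0,"rz": 0,"gripper": -0.15},{"tx": -0.47,"ty": 0,"tz": 0.171,"rx": 0,"ry": 0,"rz": 0,"gripper": -0.15},{"tx": -0.47,"ty": 0,"tz": 0.171,"rx": 0,"ry": 0,"rz": 0,"gripper": -0.15},{"tx": -0.47,"ty": 0,"tz": 0.171,"rx": 0,"ry": 0,"rz": 0,"gripper": -0.15},{"tx": -0.47,"ty": 0,"tz": 0.171,"rx": 0,"ry": 0,"rz": 0,"gripper": -0.15},{"tx": -0.47,"ty": 0,"tz": 0.171,"rx": 0,"ry": 0,"rz": 0,"gripper": -0.15},{"tx": -0.47,"ty": 0,"tz": 0.171,"rx": 0,"ry": 0,"rz": 0,"gripper": -0.15},{"tx": -0.47,"ty": 0,"tz": 0.171,"rx": 0,"ry": 0,"rz": 0,"gripper": -0.15},{"tx": -0.47,"ty": 0,"tz": 0.171,"rx": 0,"ry": 0,"rz": 0,"gripper": -0.15},{"tx": -0.47,"ty": 0,"tz": 0.171,"rx": 0,"ry": 0,"rz": 0,"gripper": -0.15},{"tx": -0.47,"ty": 0,"tz": 0.171,"rx": 0,"ry": 0,"rz": 0,"gripper": -0.15},{"tx": -0.47,"ty": 0,"tz": 0.171,"rx": 0,"ry": 0,"rz": 0,"gripper": -0.15}])

```text
clock: 18.4
eef_pos: [560.3, -92.4, -21.9]
tcp_rot: [3.142, 0.349, 2.147]
contact_force: [-2.9, 3.0, 0.7]
opening: 0.42
```

Request:
move_arm(increments=[{"tx": -0.47,"ty": 0,"tz": 0.171,"rx": 0,"ry": 0,"rz": 0,"gripper": -0.15},{"tx": -0.47,"ty": 0,"tz": 0.171,"rx": 0,"ry": 0,"rz": 0,"gripper": -0.15},{"tx": -0.47,"ty": 0,"tz": 0.171,"rx": 0,"ry": 0,"rz": 0,"gripper": -0.15},{"tx": -0.47,"ty": 0,"tz": 0.171,"rx": 0,"ry": 0,"rz": 0,"gripper": -0.15},{"tx": -0.47,"ty": 0,"tz": 0.171,"rx": 0,"ry": 0,"rz": 0,"gripper": -0.15},{"tx": -0.38,"ty": 0,"tz": 0.138,"rx": 0,"ry": 0,"rz": 0,"gripper": -0.15},{"tx": -0.28,"ty": 0,"tz": 0.102,"rx": 0,"ry": 0,"rz": 0,"gripper": -0.15},{"tx": -0.19,"ty": 0,"tz": 0.069,"rx": 0,"ry": 0,"rz": 0,"gripper": -0.15}])

```text
clock: 19.2
eef_pos: [578.8, -120.8, -21.9]
tcp_rot: [3.141, 0.349, 2.147]
contact_force: [-3.0, 2.4, 1.3]
opening: 0.426
```

```bash
python3 - <<'E'
from h import *
print(cur()[0],r.sense()['contact_force'])
stick('candlestick','top',[600,-150]);stick('candlestick','scene',[600,-150])
stick('twin','top',[698,-216]);stick('twin','scene',[698,-216])
E
```

```text
[ 578.75511965 -120.79964356  -21.90940937] [-3.04472374  2.36964894  1.30101625]
candlestick top [ 596.  -146.8] 37.7 193
candlestick scene [ 597.3 -145.7] 37.8 79
twin top [ 697.1 -216.3] 38.4 208
twin scene [ 656.2 -204.7] 80.4 194
```

Request:
move_arm(increments=[{"tx": -0.38,"ty": 0,"tz": 0.138,"rx": 0,"ry": 0,"rz": 0,"gripper": -0.15},{"tx": -0.38,"ty": 0,"tz": 0.138,"rx": 0,"ry": 0,"rz": 0,"gripper": -0.15},{"tx": -0.38,"ty": 0,"tz": 0.138,"rx": 0,"ry": 0,"rz": 0,"gripper": -0.15},{"tx": -0.38,"ty": 0,"tz": 0.138,"rx": 0,"ry": 0,"rz": 0,"gripper": -0.15},{"tx": -0.38,"ty": 0,"tz": 0.138,"rx": 0,"ry": 0,"rz": 0,"gripper": -0.15},{"tx": -0.28,"ty": 0,"tz": 0.102,"rx": 0,"ry": 0,"rz": 0,"gripper": -0.15},{"tx": -0.19,"ty": 0,"tz": 0.069,"rx": 0,"ry": 0,"rz": 0,"gripper": -0.15},{"tx": -0.19,"ty": 0,"tz": 0.069,"rx": 0,"ry": 0,"rz": 0,"gripper": -0.15},{"tx": -0.1,"ty": 0,"tz": 0.036,"rx": 0,"ry": 0,"rz": 0,"gripper": -0.15},{"tx": 0,"ty": 0,"tz": 0,"rx": 0,"ry": 0,"rz": 0,"gripper": -0.15},{"tx": 0,"ty": 0,"tz": 0,"rx": 0,"ry": 0,"rz": 0,"gripper": -0.15},{"tx": 0,"ty": 0,"tz": 0,"rx": 0,"ry": 0,"rz": 0,"gripper": -0.15}])

```text
clock: 20.8
eef_pos: [594.1, -144.3, -21.8]
tcp_rot: [3.141, 0.349, 2.147]
contact_force: [-0.5, 1.4, -0.0]
opening: 0.427
```

```bash
python3 - <<'E'
from h import *
print(cur()[0],r.sense()['contact_force'])
stick('candlestick','top',[610,-170]);stick('twin','top',[698,-216])
P,D=stick('candlestick','scene',[610,-170])
cv2.imwrite('pics/f.png',cv2.resize(P[170:330,160:400,::-1],None,fx=3,fy=3,interpolation=2))
E
```

```text
[ 594.14572121 -144.29908299  -21.79431798] [-0.4512779   1.40219471 -0.03189004]
candlestick top [ 611.5 -170.5] 38.2 183
twin top [ 697.2 -215.2] 38.1 218
candlestick scene [ 610.4 -170.6] 38.7 114
```

View pics/f.png

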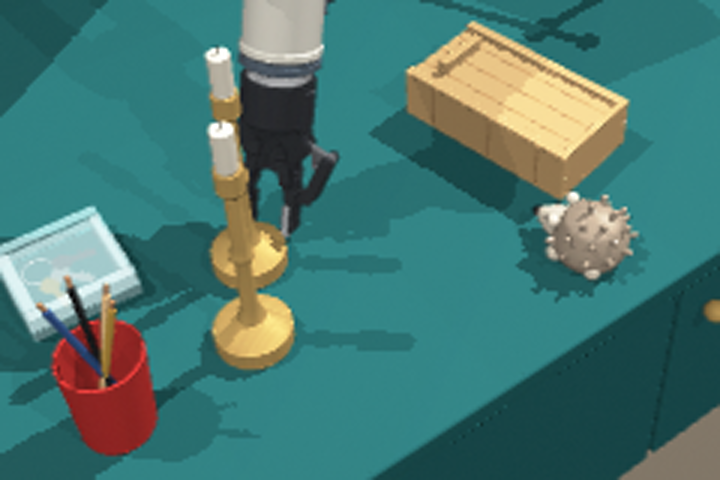

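The candlestick stands upright about 97 mm from the twin (feet about 21 mm apart). The twin, ashtray, cup and hedgehog are where they were. Next I retreat and rise.

Request:
move_arm(increments=[{"tx": 0.3,"ty": 0,"tz": -0.109,"rx": 0,"ry": 0,"rz": 0,"gripper": -0.15},{"tx": 0.6,"ty": 0,"tz": -0.22,"rx": 0,"ry": 0,"rz": 0,"gripper": -0.15},{"tx": 1.2,"ty": 0,"tz": -0.44,"rx": 0,"ry": 0,"rz": 0,"gripper": -0.15},{"tx": 1.9,"ty": 0,"tz": -0.7,"rx": 0,"ry": 0,"rz": 0,"gripper": -0.15},{"tx": 1.9,"ty": 0,"tz": -0.7,"rx": 0,"ry": 0,"rz": 0,"gripper": -0.15},{"tx": -0.68,"ty": 0,"tz": -1.88,"rx": 0,"ry": 0,"rz": 0,"gripper": -1},{"tx": -0.68,"ty": 0,"tz": -1.88,"rx": 0,"ry": 0,"rz": 0,"gripper": -1},{"tx": -0.68,"ty": 0,"tz": -1.88,"rx": 0,"ry": 0,"rz": 0,"gripper": -1},{"tx": -0.68,"ty": 0,"tz": -1.88,"rx": 0,"ry": 0,"rz": 0,"gripper": -1},{"tx": -0.68,"ty": 0,"tz": -1.88,"rx": 0,"ry": 0,"rz": 0,"gripper": -1},{"tx": -0.68,"ty": 0,"tz": -1.88,"rx": 0,"ry": 0,"rz": 0,"gripper": -1},{"tx": -0.68,"ty": 0,"tz": -1.88,"rx": 0,"ry": 0,"rz": 0,"gripper": -1}])

```text
clock: 22.3
eef_pos: [559.4, -91.0, 119.2]
tcp_rot: [3.141, 0.349, 2.147]
contact_force: [0.9, -0.4, 0.1]
opening: -0.003
```

Request:
move_arm(increments=[{"tx": 0,"ty": 0,"tz": 0,"rx": 0,"ry": 5,"rz": 0,"gripper": -1},{"tx": 0,"ty": 0,"tz": 0,"rx": 0,"ry": 5,"rz": 0,"gripper": -1},{"tx": 0,"ty": 0,"tz": 0,"rx": 0,"ry": 5,"rz": 0,"gripper": -1},{"tx": 0,"ty": 0,"tz": 0,"rx": 0,"ry": 5,"rz": 0,"gripper": -1},{"tx": 0,"ty": 0,"tz": 0,"rx": 0,"ry": 0,"rz": 6.8,"gripper": -1},{"tx": 0,"ty": 0,"tz": 0,"rx": 0,"ry": 0,"rz": 6.8,"gripper": -1},{"tx": 0,"ty": 0,"tz": 0,"rx": 0,"ry": 0,"rz": 6.8,"gripper": -1},{"tx": 0,"ty": 0,"tz": 0,"rx": 0,"ry": 0,"rz": 0,"gripper": -1}])

```text
clock: 23.1
eef_pos: [559.4, -91.2, 118.2]
tcp_rot: [-3.141, 0.0, 1.789]
contact_force: [0.5, 0.7, -0.1]
opening: 0.001
```

```bash
python3 - <<'E'
from h import *
print(cur()[0],r.sense()['tcp_rot'],r.sense()['qpos'])
Rt=Ro.from_euler('xyz',[180,0,102.6],degrees=True)
delta([573,161,120],Rt)
stick('candlestick','top',[610,-170]);stick('twin','top',[698,-216])
P,D=r.grab_frame('top')
for k in r.place_of('lid_strip','top')[:1]:print(ray('top',*k['location'],72.5))
E
```

```text
[559.37930412 -91.21154707 118.21019316] [-3.14142089e+00  1.76731201e-04  1.78912449e+00] [-1.64133446e-01  3.60338263e-01  1.83586769e+00 -2.81293525e-04
  9.45480120e-01 -3.82296923e-01]
shift in present tool axes, cm [24.33  6.79 -0.18] turn deg [-0.01  0.01 -0.09]
twin top [ 696.6 -215.7] 38.3 198
[537.30460978 148.7780862   72.5       ]
```

Request:
move_arm(increments=[{"tx": 3.04,"ty": 0.85,"tz": 0,"rx": 0,"ry": 0,"rz": 0,"gripper": -1},{"tx": 3.04,"ty": 0.85,"tz": 0,"rx": 0,"ry": 0,"rz": 0,"gripper": -1},{"tx": 3.04,"ty": 0.85,"tz": 0,"rx": 0,"ry": 0,"rz": 0,"gripper": -1},{"tx": 3.04,"ty": 0.85,"tz": 0,"rx": 0,"ry": 0,"rz": 0,"gripper": -1},{"tx": 3.04,"ty": 0.85,"tz": 0,"rx": 0,"ry": 0,"rz": 0,"gripper": -1},{"tx": 3.04,"ty": 0.85,"tz": 0,"rx": 0,"ry": 0,"rz": 0,"gripper": -1},{"tx": 3.04,"ty": 0.85,"tz": 0,"rx": 0,"ry": 0,"rz": 0,"gripper": -1},{"tx": 3.04,"ty": 0.85,"tz": 0,"rx": 0,"ry": 0,"rz": 0,"gripper": -1},{"tx": 0,"ty": 0,"tz": 2,"rx": 0,"ry": 0,"rz": 0,"gripper": -1},{"tx": 0,"ty": 0,"tz": 2,"rx": 0,"ry": 0,"rz": 0,"gripper": -1},{"tx": 0,"ty": 0,"tz": 1.5,"rx": 0,"ry": 0,"rz": 0,"gripper": -1},{"tx": 0,"ty": 0,"tz": 0,"rx": 0,"ry": 0,"rz": 0,"gripper": -1}])

```text
clock: 24.6
eef_pos: [571.3, 160.4, 61.2]
tcp_rot: [-3.138, 0.0, 1.791]
contact_force: [1.1, -1.1, 0.5]
opening: 0.002
```

```bash
python3 - <<'E'
from h import *
p,R=cur();print(p)
stick('candlestick','top',[610,-170]);stick('candlestick','scene',[610,-170])
P,D=r.grab_frame('scene');m=r.camera_model('scene')
def px(X):
    c=np.array(m['R'])@X+m['t'];return m['fx']*c[0]/c[2]+m['cx'],m['fy']*c[1]/c[2]+m['cy']
x0,y0=280,140
I=cv2.resize(P[y0:y0+75,x0:x0+100,::-1],None,fx=7,fy=7,interpolation=2)
for X,col in((p-[0,0,-29],(0,0,255)),([538,153,72.5],(255,0,0))):
    x,y=px(np.array(X));cv2.circle(I,(int((x-x0+.5)*7),int((y-y0+.5)*7)),3,col,-1)
cv2.imwrite('pics/g.png',I)
E
```

```text
[571.27096193 160.35510149  61.22180949]
candlestick top [ 611.8 -170.6] 37.9 226
candlestick scene [ 610.8 -169.9] 39.7 122
```

View pics/g.png

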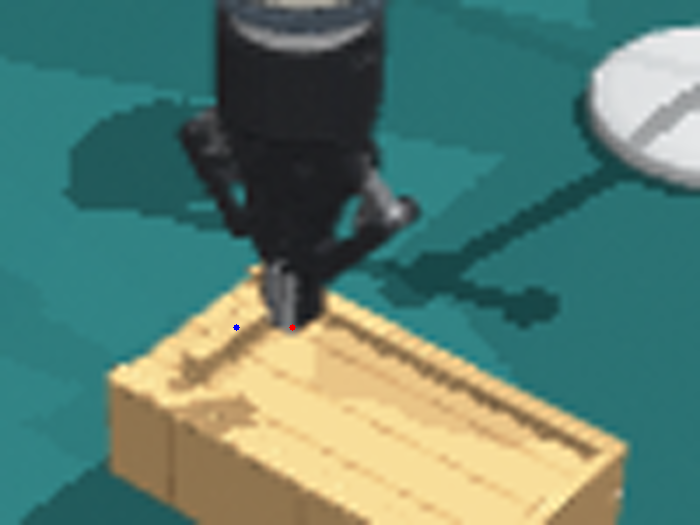

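The projected tip (red dot, +29 mm offset) matches the visible tip, and the strip centre (blue) is where I expected it. I'm lowering behind the strip.

Request:
move_arm(increments=[{"tx": 0,"ty": 0,"tz": 1,"rx": 0,"ry": 0,"rz": 0,"gripper": -1},{"tx": 0,"ty": 0,"tz": 1,"rx": 0,"ry": 0,"rz": 0,"gripper": -1},{"tx": 0,"ty": 0,"tz": 0.5,"rx": 0,"ry": 0,"rz": 0,"gripper": -1},{"tx": 0,"ty": 0,"tz": 0.2,"rx": 0,"ry": 0,"rz": 0,"gripper": -1},{"tx": 0,"ty": 0,"tz": 0.2,"rx": 0,"ry": 0,"rz": 0,"gripper": -1},{"tx": 0,"ty": 0,"tz": 0,"rx": 0,"ry": 0,"rz": 0,"gripper": -1}])

```text
clock: 25.45
eef_pos: [572.8, 160.8, 34.1]
tcp_rot: [-3.141, -0.0, 1.791]
contact_force: [0.1, -0.4, 0.8]
opening: -0.002
```

Request:
move_arm(increments=[{"tx": 0,"ty": -0.3,"tz": 0,"rx": 0,"ry": 0,"rz": 0,"gripper": -1},{"tx": 0,"ty": -0.3,"tz": 0,"rx": 0,"ry": 0,"rz": 0,"gripper": -1},{"tx": 0,"ty": -0.3,"tz": 0,"rx": 0,"ry": 0,"rz": 0,"gripper": -1},{"tx": 0,"ty": -0.2,"tz": 0,"rx": 0,"ry": 0,"rz": 0,"gripper": -1},{"tx": 0,"ty": -0.2,"tz": 0,"rx": 0,"ry": 0,"rz": 0,"gripper": -1},{"tx": 0,"ty": -0.2,"tz": 0,"rx": 0,"ry": 0,"rz": 0,"gripper": -1},{"tx": 0,"ty": -0.2,"tz": 0,"rx": 0,"ry": 0,"rz": 0,"gripper": -1},{"tx": 0,"ty": -0.2,"tz": 0,"rx": 0,"ry": 0,"rz": 0,"gripper": -1},{"tx": 0,"ty": -0.2,"tz": 0,"rx": 0,"ry": 0,"rz": 0,"gripper": -1},{"tx": 0,"ty": -0.2,"tz": 0,"rx": 0,"ry": 0,"rz": 0,"gripper": -1}])

```text
clock: 26.45
eef_pos: [550.6, 155.8, 34.4]
tcp_rot: [3.141, -0.0, 1.791]
contact_force: [1.0, -0.3, -0.1]
opening: 0.0
```

```bash
cat >> h.py <<'E'
def lid():
    p=cur()[0];u=np.array([-.975,-.22]);print('tcp',p.round(1),'F',np.round(r.sense()['contact_force'],1))
    for c in('top','scene'):
        P,D=r.grab_frame(c)
        for k in r.cut_out('lid_strip',c)[:1]:
            rr,cc=np.nonzero(k['mask']&(D>0));W=world(c,D,rr,cc);s=W[(W[:,2]>67)&(W[:,2]<78)]
            if len(s)>8:
                e=np.array(cv2.minAreaRect(s[:,:2].astype(np.float32))[0]);print(c,e.round(1),len(s),'lid',((e-[538,153])@u).round(1))
    return P
E
python3 - <<'E'
from h import *
lid()
E
```

```text
tcp [550.6 155.8  34.4] F [ 1.  -0.3 -0.1]
scene [546.7 140.7] 32 lid -5.8
```

Request:
move_arm(increments=[{"tx": 0,"ty": -0.2,"tz": 0,"rx": 0,"ry": 0,"rz": 0,"gripper": -1},{"tx": 0,"ty": -0.3,"tz": 0.1,"rx": 0,"ry": 0,"rz": 0,"gripper": -1},{"tx": 0,"ty": -0.4,"tz": 0.05,"rx": 0,"ry": 0,"rz": 0,"gripper": -1},{"tx": 0,"ty": -0.4,"tz": 0,"rx": 0,"ry": 0,"rz": 0,"gripper": -1},{"tx": 0,"ty": -0.4,"tz": 0,"rx": 0,"ry": 0,"rz": 0,"gripper": -1},{"tx": 0,"ty": -0.4,"tz": 0,"rx": 0,"ry": 0,"rz": 0,"gripper": -1},{"tx": 0,"ty": -0.4,"tz": 0,"rx": 0,"ry": 0,"rz": 0,"gripper": -1},{"tx": 0,"ty": -0.4,"tz": 0,"rx": 0,"ry": 0,"rz": 0,"gripper": -1}])

```text
clock: 27.45
eef_pos: [521.8, 149.4, 32.8]
tcp_rot: [3.141, -0.0, 1.791]
contact_force: [1.0, -0.3, 0.8]
opening: -0.003
```

```bash
python3 - <<'E'
from h import *
P=lid()
cv2.imwrite('pics/i.png',cv2.resize(P[140:215,280:380,::-1],None,fx=7,fy=7,interpolation=2))
E
```

```text
tcp [521.8 149.4  32.8] F [ 1.  -0.3  0.8]
scene [516.8 134.6] 35 lid 24.7
```

View pics/i.png

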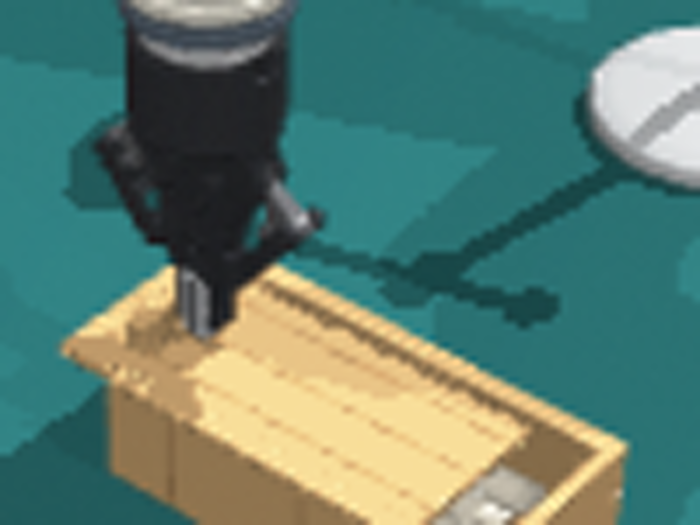

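The lid is sliding: the gap is opening at the far end with the candles showing, and the force is about 1 N. I keep pushing.

Request:
move_arm(increments=[{"tx": 0,"ty": -0.5,"tz": 0,"rx": 0,"ry": 0,"rz": 0,"gripper": -1},{"tx": 0,"ty": -0.6,"tz": 0,"rx": 0,"ry": 0,"rz": 0,"gripper": -1},{"tx": 0,"ty": -0.6,"tz": 0,"rx": 0,"ry": 0,"rz": 0,"gripper": -1},{"tx": 0,"ty": -0.6,"tz": 0,"rx": 0,"ry": 0,"rz": 0,"gripper": -1},{"tx": 0,"ty": -0.6,"tz": 0,"rx": 0,"ry": 0,"rz": 0,"gripper": -1},{"tx": 0,"ty": -0.6,"tz": 0,"rx": 0,"ry": 0,"rz": 0,"gripper": -1},{"tx": 0,"ty": -0.6,"tz": 0,"rx": 0,"ry": 0,"rz": 0,"gripper": -1},{"tx": 0,"ty": -0.6,"tz": 0,"rx": 0,"ry": 0,"rz": 0,"gripper": -1},{"tx": 0,"ty": -0.6,"tz": 0,"rx": 0,"ry": 0,"rz": 0,"gripper": -1},{"tx": 0,"ty": -0.6,"tz": 0,"rx": 0,"ry": 0,"rz": 0,"gripper": -1},{"tx": 0,"ty": -0.6,"tz": 0,"rx": 0,"ry": 0,"rz": 0,"gripper": -1},{"tx": 0,"ty": -0.6,"tz": 0,"rx": 0,"ry": 0,"rz": 0,"gripper": -1}])

```text
clock: 28.85
eef_pos: [452.4, 133.9, 32.8]
tcp_rot: [3.141, -0.0, 1.791]
contact_force: [2.4, -0.7, -0.5]
opening: 0.003
```

```bash
python3 - <<'E'
from h import *
P=lid()
E
```

```text
tcp [452.4 133.9  32.8] F [ 2.4 -0.7 -0.5]
scene [434.8 113.6] 27 lid 109.3
```

Request:
move_arm(increments=[{"tx": 0,"ty": -0.2,"tz": 0,"rx": 0,"ry": 0,"rz": 0,"gripper": -1},{"tx": 0,"ty": -0.2,"tz": 0,"rx": 0,"ry": 0,"rz": 0,"gripper": -1},{"tx": 0,"ty": -0.2,"tz": 0,"rx": 0,"ry": 0,"rz": 0,"gripper": -1},{"tx": 0,"ty": -0.2,"tz": 0,"rx": 0,"ry": 0,"rz": 0,"gripper": -1}])

```text
clock: 29.45
eef_pos: [445.1, 132.3, 32.8]
tcp_rot: [3.141, -0.0, 1.791]
contact_force: [0.7, 0.0, 0.2]
opening: 0.003
```

Request:
move_arm(increments=[{"tx": 0,"ty": -0.15,"tz": 0,"rx": 0,"ry": 0,"rz": 0,"gripper": -1},{"tx": 0,"ty": -0.05,"tz": 0,"rx": 0,"ry": 0,"rz": 0,"gripper": -1}])

```text
clock: 29.65
eef_pos: [443.0, 131.8, 32.8]
tcp_rot: [3.141, -0.0, 1.791]
contact_force: [0.8, 0.3, 0.1]
opening: -0.0
```

```bash
python3 - <<'E'
from h import *
P=lid()
E
```

```text
tcp [443.  131.8  32.8] F [0.8 0.3 0.1]
scene [429.8 121.2] 28 lid 112.5
```

Request:
move_arm(increments=[{"tx": 0,"ty": -0.1,"tz": 0,"rx": 0,"ry": 0,"rz": 0,"gripper": -1},{"tx": 0,"ty": -0.1,"tz": 0,"rx": 0,"ry": 0,"rz": 0,"gripper": -1}])

```text
clock: 30.05
eef_pos: [441.2, 131.4, 32.8]
tcp_rot: [3.141, -0.0, 1.791]
contact_force: [1.8, 0.1, -0.1]
opening: 0.001
```

Request:
move_arm(increments=[{"tx": 0,"ty": -0.1,"tz": 0,"rx": 0,"ry": 0,"rz": 0,"gripper": -1}])

```text
clock: 30.15
eef_pos: [440.2, 131.1, 32.8]
tcp_rot: [3.141, -0.0, 1.791]
contact_force: [0.8, 1.3, -0.3]
opening: 0.004
```

```bash
python3 - <<'E'
from h import *
P=lid()
E
```

```text
tcp [440.2 131.1  32.8] F [ 0.8  1.3 -0.3]
scene [437.6 115.9] 35 lid 106.0
```

The fingers hide the strip, so I'll back off to measure the lid properly.

Request:
move_arm(increments=[{"tx": 0,"ty": 0.5,"tz": 0,"rx": 0,"ry": 0,"rz": 0,"gripper": -1},{"tx": 0,"ty": 1.5,"tz": 0,"rx": 0,"ry": 0,"rz": 0,"gripper": -1},{"tx": 0,"ty": 2,"tz": -1,"rx": 0,"ry": 0,"rz": 0,"gripper": -1},{"tx": 0,"ty": 3,"tz": -2,"rx": 0,"ry": 0,"rz": 0,"gripper": -1},{"tx": 0,"ty": 3,"tz": -2,"rx": 0,"ry": 0,"rz": 0,"gripper": -1},{"tx": 0,"ty": 4,"tz": -2,"rx": 0,"ry": 0,"rz": 0,"gripper": -1},{"tx": 0,"ty": 4,"tz": 0,"rx": 0,"ry": 0,"rz": 0,"gripper": -1},{"tx": 0,"ty": 0,"tz": 0,"rx": 0,"ry": 0,"rz": 0,"gripper": -1}])

```text
clock: 31.15
eef_pos: [621.3, 171.7, 103.9]
tcp_rot: [3.136, -0.0, 1.791]
contact_force: [-0.0, -0.0, -0.8]
opening: -0.003
```

```bash
python3 - <<'E'
from h import *
P=lid();lid()
stick('candlestick','top',[610,-170]);stick('twin','top',[698,-216])
stick('candlestick','scene',[610,-170]);stick('twin','scene',[698,-216])
# lid front edge along u, from top depth (shut lid's end at ~108-110 from origin)
P,D=r.grab_frame('top');rr,cc=np.mgrid[200:330,260:360];rr=rr.ravel();cc=cc.ravel();W=world('top',D,rr,cc)
u=np.array([-.975,-.22]);v=np.array([.22,-.975]);q=W[:,:2]-[617,171]
s=(np.abs(q@v)<40)&(W[:,2]>45)&(W[:,2]<66)&(D[rr,cc]>0);print('front edge',np.percentile((q@u)[s],[1,99,100]))
E
```

```text
tcp [621.3 171.7 103.9] F [-0.  -0.  -0.8]
scene [420.7 126.5] 55 lid 120.2
tcp [614.3 170.  102. ] F [-0.2  0.1  0.4]
scene [419.6 126.6] 61 lid 121.2
candlestick top [ 612.  -170.2] 37.7 204
twin top [ 697.4 -215.8] 38.1 209
candlestick scene [ 610.2 -170.3] 39.3 124
twin scene [ 685.6 -208.3] 51.6 176
front edge [19.18554787 82.54435615 83.98363038]
```

```bash
python3 - <<'E'
from h import *
P,D=r.grab_frame('top');cv2.imwrite('pics/j.png',cv2.resize(P[130:330,240:500,::-1],None,fx=3,fy=3,interpolation=2))
for row in range(200,300,6):print(row,world('top',D,np.array([row]),np.array([310])).round())
E
```

```text
200 [[ 471.   92. 1486.]]
206 [[627. 139.  25.]]
212 [[609. 139.  22.]]
218 [[589. 137.  56.]]
224 [[572. 137.  58.]]
230 [[555. 137.  55.]]
236 [[512. 120. 603.]]
242 [[501. 119. 611.]]
248 [[491. 119. 631.]]
254 [[480. 119. 632.]]
260 [[470. 118. 643.]]
266 [[461. 118. 656.]]
272 [[451. 117. 664.]]
278 [[442. 117. 674.]]
284 [[433. 117. 681.]]
290 [[424. 116. 692.]]
296 [[415. 116. 698.]]
```

View pics/j.png

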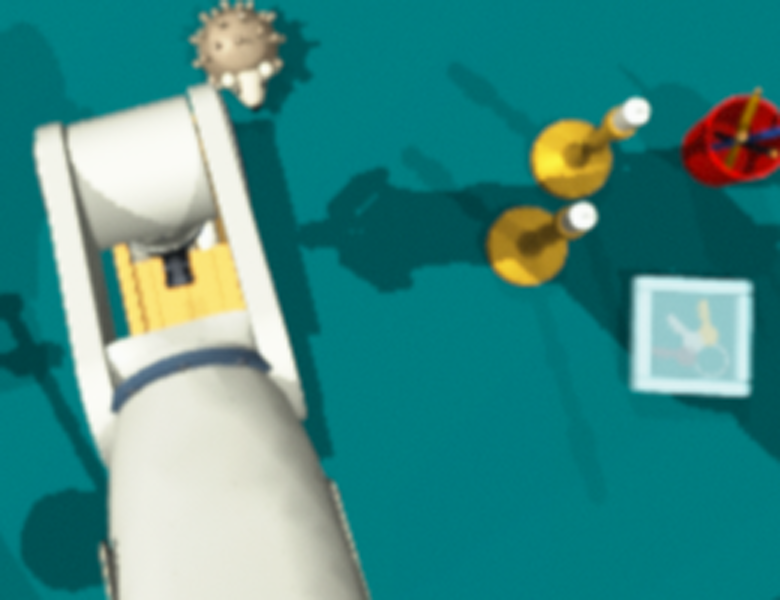

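The arm hides the lid's end from above. I'll swing clear and measure once more before handing in.

Request:
move_arm(increments=[{"tx": 0,"ty": 0,"tz": -3,"rx": 0,"ry": 0,"rz": 0,"gripper": -1},{"tx": 0,"ty": 0,"tz": -3,"rx": 0,"ry": 0,"rz": 0,"gripper": -1},{"tx": -3,"ty": 0,"tz": 0,"rx": 0,"ry": 0,"rz": 0,"gripper": -1},{"tx": -3,"ty": 0,"tz": 0,"rx": 0,"ry": 0,"rz": 0,"gripper": -1},{"tx": -3,"ty": 0,"tz": 0,"rx": 0,"ry": 0,"rz": 0,"gripper": -1},{"tx": -3,"ty": 0,"tz": 0,"rx": 0,"ry": 0,"rz": 0,"gripper": -1},{"tx": -3,"ty": 0,"tz": 0,"rx": 0,"ry": 0,"rz": 0,"gripper": -1},{"tx": 0,"ty": 0,"tz": 0,"rx": 0,"ry": 0,"rz": 0,"gripper": -1}])

```text
clock: 32.85
eef_pos: [649.2, 20.8, 162.8]
tcp_rot: [3.141, 0.001, 1.788]
contact_force: [0.7, -0.6, 0.3]
opening: -0.002
```

```bash
python3 - <<'E'
from h import *
lid()
stick('candlestick','top',[610,-170]);stick('twin','top',[698,-216])
P,D=r.grab_frame('top');rr,cc=np.mgrid[200:330,240:360];rr=rr.ravel();cc=cc.ravel();W=world('top',D,rr,cc)
u=np.array([-.975,-.22]);v=np.array([.22,-.975]);q=W[:,:2]-[617,171]
s=(np.abs(q@v)<40)&(W[:,2]>45)&(W[:,2]<66)&(D[rr,cc]>0);print('front edge',np.percentile((q@u)[s],[1,99,100]))
print(r.sense()['clock'])
E
```

```text
tcp [649.2  20.8 162.8] F [ 0.7 -0.6  0.3]
top [421.7 126.5] 89 lid 119.3
scene [490.4 103.1] 35 lid 57.3
candlestick top [ 611.6 -170.2] 37.8 211
twin top [ 697.6 -215.4] 38.4 214
front edge [ 20.60920163 228.32086812 230.13187828]
33.3
```

```bash
python3 -c "
from rig import r
print(r.sign_off())"
```

```text
the job is handed in; nothing more can be done
None
```

The candlestick now stands beside its twin, the lid is open against its stop, and the job is handed in at 33 s of the 72 s allowed. No verdict was reported.

**Candlestick:** I pushed it low on the foot with two part-open fingers, at about 3–4 N, along a line kept clear of the box. It looked upright in every picture. It ended at (612, −170), 97 mm centre to centre from the twin, so the feet are about 21 mm apart.

**Twin and ornaments:** The twin measured within about 1 mm of where it started. The ashtray, cup and hedgehog looked unmoved in the pictures; I didn't measure them again.

**Lid:** I pushed it by its strip with the shut fingers at about 1–2 N. From the top camera, the strip had moved 119 mm and the lid's leading edge was 230 mm from the box centre. That puts it about 120 mm open. The arm was then clear, touching nothing.

**Disagreements:**
- **TCP position:** The reported TCP was about 29 mm beyond the real fingertips along the tool. Depth images showed it, and lowering below the reported tabletop met no contact, so I corrected every height for it.
- **Scene camera:** Its last lid reading was 57 mm. The arm was probably in its way, and its clear views just before gave 120–121 mm, so I ignored that one.

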